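# Lock out the bench press and lift the seal plate off its bed

## Robot

A 6-joint arm with a two-finger parallel gripper is mounted at the origin on the work surface. World frame = base frame: x ahead of the robot, y to its left, z up, the work surface at z = 0. Lengths are in m, angles in rad, forces in N, time in s.
With the tool pointing down it reaches from about 0.2 to 0.875 m from the base axis. Payload 3.4 kg.
Tool frame: the origin (TCP) lies on the centre line of the jaws, within the pads' length; the fingertips stand 25 mm ahead of it and the grasp point (between the pads) lies 6 mm ahead of it; z points along the fingers, y is the line along which they close (so a half turn about z gives the same grasp; the last joint's range is limited). The gripper opens to 94 mm and grips with 3 to 60 N. Pads are 16 mm wide; open, the fingers measure 119 mm over their backs; the gripper's body (75 mm by 177 mm) begins 78 mm behind the grasp point.
Start: joints at [-1.301, 0.276, 1.505, -0, 1.361, -0.121], TCP at [0.219, -0.532, 0.23] pointing down, gripper open.
Joint ranges: [-2.89, 2.89], [-0.75, 2.08], [0.22, 2.7], [-1.18, 4.32], [0.11, 2.71], [-2.7, 2.7]. Speed limits (rad/s): [2.57, 2.57, 3.14, 3.14, 3.14, 3.14].

## Interface

Orientations are given as a 3x3 rotation matrix whose columns are the frame's x, y, z axes.
In Python, from cell import env gives the robot as it stands.
- The arm moves only by the tool servo_tool, never from a script. Its argument "moves" is text: rows parted by semicolons, each of 7 numbers parted by spaces: the shift along the tool's x, y, z in cm, then the turn, a rotation vector about the tool's x, y, z in rad, then the closure, from -1 (fully open) to 1 (shut). In form: x y z rx ry rz gripper; .... A call has 1 to 8 rows; each row shifts and turns the commanded pose from where the row before left it, along the tool's axes as they then stand; what a row does not reach is not made up. A row lasts 1/10 s, in which the tool goes at most 50 mm and 8.59 degrees, less where a joint would pass 70% of its speed; a pose out of reach is approached as far as the arm can. A call with a gripper value outside its range is refused whole. The fingers move at their own pace and stop on an object; "force" is the grip in N (left out, the last holds). Time passes only in rows, so rows that do not move let the fingers close. It gives the time, the measured TCP pose, the force, the opening and the grip force at its end, in the units of the state.
- env.state(): the state, without advancing time (a new reading comes with each control period).
- env.grab_frame(name): name is "side" or "top"; returns a dict with "img" (384x512x3 uint8, red, green, blue), "z_map" (384x512 float32, m along the optical axis (not along the pixel's ray), 0 where there is no reading), "fx", "fy", "cx", "cy" (pixels), "R" (3x3) and "t" (3): a world point X has camera coordinates R X + t. Camera axes: x right, y down, z forward; pixel columns grow to the right and rows downward; lengths in m; the calibration is good to about 2 mm. A picture is of the moment at which its call begins.
- env.finish_job(): hands the job in; it is judged then, once.
The state is a dict: "time_s": time; "joint_positions": joint angles; "qd": joint speeds; "joint_efforts": joint torques, N m; "tool_pos": TCP position; "eef_rot": TCP orientation; "ft_force": force on the tool from outside, world axes, zero at the start; "wrist_torque": the same for the moment, N m; "opening": finger opening in m; "gripper_force": force on a finger pad.
Only numpy, scipy, OpenCV 4.12 (cv2) and the standard library are available. Lean on these libraries where they do the work, as an engineer would, in place of code of your own. Each camera call takes 0.05 s, during which the arm holds its last target. There are 200 camera calls.

## Task

Before reaching into the bench press, push the mushroom stop button on the sloped console fully in and leave it in while you work. Slide the flat lifter under the round seal plate on the press bed, lift the plate out on it, carry it level and set it gently down centred and flat on the two blocks of the empty stand, slide the lifter out and lay it back on its plywood rest as you found it. Only then turn the stop button's head clockwise until it has come all the way out; never touch the plate with the gripper and leave the oil bottle, bearing and spanner alone.

Things in the scene. Friction and masses are not known exactly. Their poses are not given: they have to be found in the camera images.
- plate: Round flat seal plate, bare aluminium disc 130 mm in diameter, 6 mm thick, 0.17 kg, lying loose on the press bed. Origin: centre of its underside; z up.
- lifter: Cranked steel spatula with a black bar handle, 0.14 kg, loose, lying on the rest. Origin: on the blade's underside; x points from handle to blade tip, z up. Flat blade 3 mm thick, 46 mm wide, from x = -75 to +60 mm. Two thin rods rise from x = -70 mm to the handle: a level bar along x from x = -225 to -100 mm, 16 mm wide (y), from z = 44 to 66 mm.
- lifter_grip (a point): Point in the handle of the lifter, at x = -160, y = 0, z = 55 mm of the lifter: a good place to grip across y (16 mm wide, free on both sides and below). Axes as the lifter's.
- rest: Fixed plywood board 320 x 110 x 10 mm. Origin: on the bench, under where the lifter's origin belongs; x along the board as the lifter's x should point. The lifter lies with its blade flat on the board (lifter origin 10 mm above the rest's) and its handle's last 30 mm on a wooden block (30 mm long, centred at x = -210 mm, 70 mm wide, top at z = 54 mm).
- press_bed (a point): Centre of the top of the press bed, 52 mm above the bench; x the way to slide the lifter in, z up. The bed is two steel bars along x, each 110 mm long, 25 mm wide, with a 70 mm gap between them (y = -35 to +35 mm), open at both ends and 40 mm deep down to the base plate. The seal plate lies across both bars.
- stand_top (a point): Centre of the top of the fixed set-down stand, 60 mm above the bench; x points away from the robot side, z up. Two wooden blocks along x, each 110 mm long, 25 mm wide, with a 70 mm gap between them (y = -35 to +35 mm), open at both ends and 52 mm deep down to a metal sheet (top 8 mm above the bench). Nothing above it.
- stop_top (a point): Centre of the top of the mushroom stop's round head (40 mm wide, 14 mm thick, on a stem); z points out along the button's axis, which leans 40 degrees from vertical to the robot side. The top stands 37 mm off the panel when out, 30 mm when in. Moves and turns with the head.
- press: Fixed red H-frame bench press. Origin: on the bench under the bed's centre; x points into it, away from the robot side. Base plate 130 x 270 mm, top at z = 12 mm. Uprights at y = 105 to 133 mm on both sides (x = -30 to 30 mm). The round ram (34 mm) hangs over the centre, lower end at z = 145 mm; the head beam, 50 mm deep in x, begins at z = 300 mm.
- console: Fixed grey stop console, 130 mm wide, 223 mm high. Origin: on the bench under the button; x points to its back. Sloped panel carries the stop. A visor roof hangs over it: front edge at x = 2 mm, z = 215 mm, some 85 mm from the button's axis, so a straight-down grip does not fit: come in along the axis.
- stop_press (a joint): How far the stop button is pushed in, m: 0 out, 0.007 fully in. About 5 N pushes it in and it stays in. Turning the head drives it back out.
- stop_turn (a joint): Turn of the stop button's head, rad: 0 at rest, grows clockwise seen from outside (looking at the head), end stop at 0.85. Turning the pushed-in head about 0.8 rad clockwise makes it rise 7 mm along its axis until it is out; let go, it springs back to 0 turn while staying out.
- oil: Plastic oil bottle, 64 mm in diameter, 160 mm high, a bystander. Origin: centre of its underside.
- bearing: Steel ring bearing lying flat, 72 mm in diameter, 20 mm high, a bystander. Origin: centre of its underside.
- spanner: Steel spanner lying on the bench, a bystander. Origin: in its underside; x along its length.
Things that resemble listed ones, but are neither listed nor needed, are in the scene too. Leave any blue, pink or turquoise look-alike of the console alone.

How it is judged:
By the outcome, as a careful person would: the job done as asked, in the order asked, and still so for the second after the job is handed in, with the robot touching nothing.
It also fails if it takes over 72 s, if anything falls off the work surface, if the arm or the gripper's body presses on something with over 40 N, if the wrist force passes 120 N, or if a joint passes its speed limit or range.

## Working session

There is one attempt and no reset: what is moved stays moved. The work goes in short steps, Python scripts to look and compute and a tool call to move; the robot and the scene stay as the last step left them, time stands still between calls to the robot, and variables do not carry over. Pictures are saved under pics/ and viewed, at most 10 in all, crops included, and the job is handed in when it is done.

Besides the shell and the picture viewer there is one more tool, called after "Request:" in YAML: its name, and indented under it one key for each argument. servo_tool: Moves the arm, as the interface text tells. Its arguments: {"type":"object","properties":{"moves":{"type":"string"},"force":{"type":"number"}},"required":["moves"]}

```bash
ls; mkdir -p pics; python3 - <<'E'
from cell import env
import cv2,numpy as np
for n in("side","top"):
    f=env.grab_frame(n); np.savez(f"{n}0.npz",**f)
    cv2.imwrite(f"pics/{n}0.png",cv2.resize(f["img"][:,:,::-1],(800,600),interpolation=cv2.INTER_CUBIC))
    print(n,f["fx"],f["fy"],f["cx"],f["cy"],np.round(f["R"],3).tolist(),np.round(f["t"],3), -f["R"].T@f["t"])
print(env.state())
E
```

```text
pics
side 479.95133634202034 479.95133634202034 255.41957722402924 192.91074537122395 [[0.624, 0.782, 0.006], [0.725, -0.576, -0.378], [-0.292, 0.24, -0.926]] [-0.266 -0.385  1.905] [ 1.00143397 -0.47128719  1.62011587]
top 390.75860155662804 390.75860155662804 260.1799981334158 196.94895596067326 [[-0.026, -1.0, -0.01], [-0.997, 0.026, -0.077], [0.078, 0.008, -0.997]] [-0.066  0.53   1.343] [ 0.42192467 -0.09066732  1.37968419]
{'time_s': 0.1, 'joint_positions': array([-1.30099702e+00,  2.76539541e-01,  1.50599370e+00, -2.77514307e-06,
        1.36068878e+00, -1.20968153e-01]), 'qd': array([ 7.38421175e-04, -2.13547027e-03, -2.91461579e-03, -1.29674053e-03,
       -3.41556739e-04, -4.24185672e-05]), 'joint_efforts': array([ 3.17122693e-03, -4.05451298e+01, -2.37779832e+01,  7.05211493e-02,
        2.97985738e-02, -5.32710567e-05]), 'tool_pos': array([ 0.21890383, -0.53120322,  0.22969188]), 'eef_rot': array([[ 9.24616830e-01,  3.80898317e-01, -4.36904609e-04],
       [ 3.80898518e-01, -9.24615517e-01,  1.56970188e-03],
       [ 1.93928023e-04, -1.61778910e-03, -9.99998673e-01]]), 'ft_force': array([-0.48181612,  0.26412188, -0.54264252]), 'wrist_torque': array([-0.03801548,  0.0590244 ,  0.03181306]), 'gripper_force': 0.0, 'opening': 0.0941777844989702}
```

View pics/side0.png

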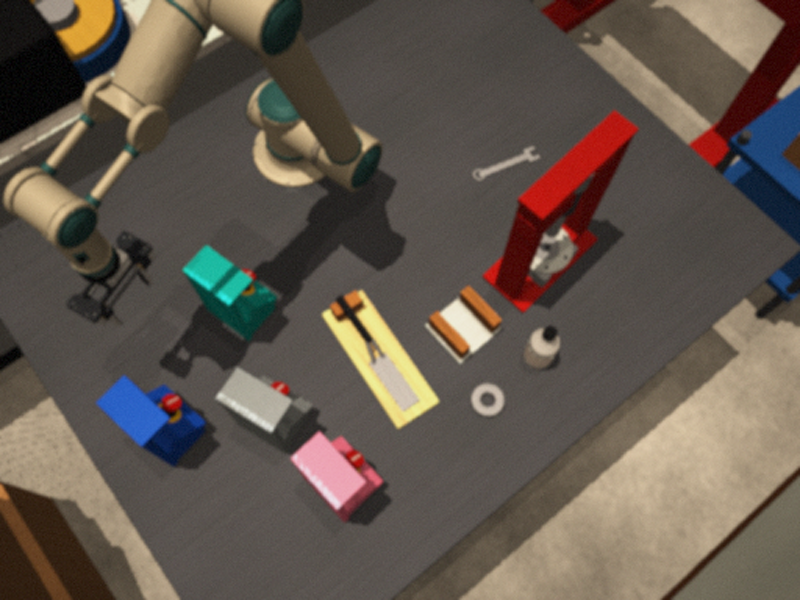

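View pics/top0.png

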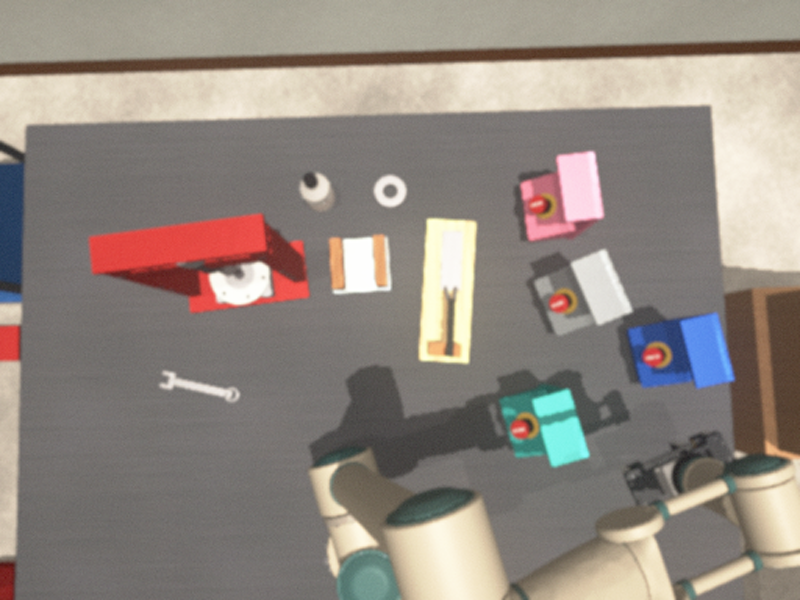

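Side view: grey console (270,400) with red button (280,388); lifter on rest (380,355); stand (465,325); press (560,240) with plate (555,250). Top view: grey button (562,300), rest (448,290), stand (360,265), plate (240,283). Now I'll measure from the depth maps.

```bash
cat > h.py <<'E'
import numpy as np,cv2
def cloud(f):
    z=f["z_map"].astype(float); v,u=np.mgrid[:z.shape[0],:z.shape[1]]
    P=np.stack([(u-f["cx"])/f["fx"]*z,(v-f["cy"])/f["fy"]*z,z],-1)
    return (P-f["t"])@f["R"], z>0
def rect(p):
    (c,s,a)=cv2.minAreaRect((p*1000).astype(np.float32)); return np.round(c,1),np.round(s,1),round(a,2)
E
python3 - <<'E'
from h import *
for n in("top","side"):
    f=np.load(n+"0.npz"); W,ok=cloud(f); hsv=cv2.cvtColor(f["img"],cv2.COLOR_RGB2HSV)
    H,S,V=[hsv[...,i].astype(int) for i in range(3)]
    X,Y,Z=W[...,0],W[...,1],W[...,2]
    print(n,"table z",np.median(Z[ok&(S<60)&(V<110)&(abs(Z)<.03)]), np.std(Z[ok&(S<60)&(V<110)&(abs(Z)<.03)]))
    s=600/384 
    px=lambda a,b:W[int(b/s),int(a/s)].round(3)
    if n=="top":
        for nm,a,b in[("btn",562,300),("panel",545,312),("roof",600,288),("blade",452,260),("handle",449,320),("rest",432,280),("standL",337,263),("standR",381,262),("plate",240,297),("oil",315,195)]: print(nm,px(a,b))
    else:
        for nm,a,b in[("btn",280,388),("roof",260,400),("blade",398,385),("handle",355,318),("standL",448,335),("standR",480,308),("plate",545,268)]: print(nm,px(a,b))
    def cc(m,lo):
        k,l,st,c=cv2.connectedComponentsWithStats(m.astype(np.uint8))
        return [l==i for i in range(1,k) if st[i,4]>lo]
    def rep(nm,m,lo=25):
        for r in cc(m&ok,lo): print(nm,r.sum(),W[r].mean(0).round(4),*rect(W[r][:,:2]))
    near=lambda x,y,d:(abs(X-x)<d)&(abs(Y-y)<d)
    rep("yellow",(H>18)&(H<35)&(S>60)&(V>120)&(Z<.03))
    rep("brown",(H>5)&(H<18)&(S>110)&(V>70)&(Z<.08)&(Z>.03)&(Y>-.3)&(X>.2)&(X<.8))
    rep("redhead",((H<6)|(H>174))&(S>140)&(Y<-.15)&(X>.1)&(X<.9),10)
E
```

```text
top table z -0.0005217888738200614 0.002936609640492422
btn [ 0.528 -0.401  0.118]
panel [ 0.514 -0.39   0.001]
roof [ 0.541 -0.45   0.223]
blade [ 0.635 -0.184  0.014]
handle [ 0.498 -0.169  0.075]
rest [ 0.591 -0.137  0.008]
standL [0.628 0.071 0.059]
standR [ 0.629 -0.024  0.058]
plate [0.559 0.285 0.056]
oil [0.767 0.108 0.116]
yellow 41 [ 0.7003 -0.2349  0.0073] [ 696.8 -236. ] [64.7 22.3] 17.14
yellow 117 [ 0.5278 -0.1138  0.0028] [ 540.2 -115.4] [  7.9 257. ] 84.93
yellow 26 [ 0.6278 -0.2325  0.007 ] [ 629.  -232.5] [ 5.4 47. ] 88.84
yellow 129 [ 0.4685 -0.1513  0.0082] [ 482.7 -144.4] [154.9  66.7] 11.69
brown 161 [ 0.6315 -0.0232  0.0594] [631.9 -23.3] [106.3  17.7] 2.78
brown 215 [0.6275 0.0708 0.06  ] [627.9  71. ] [104.3  23.9] 2.33
brown 80 [ 0.4373 -0.1443  0.0533] [ 436.8 -145.2] [34.2 23.7] 88.5
brown 28 [ 0.432  -0.1836  0.058 ] [ 432.4 -183.3] [12.  23.8] 87.7
redhead 78 [ 0.7316 -0.3636  0.1119] [ 731.4 -362.2] [37.7 30.7] 45.72
redhead 73 [ 0.5244 -0.3981  0.1149] [ 522.1 -396.9] [32.2 31.9] 85.6
redhead 78 [ 0.409  -0.5865  0.1141] [ 406.9 -586.2] [32.8 32.2] 88.
[... 400 characters left out ...]
llow 2043 [ 0.582  -0.174   0.0083] [ 565.3 -170.1] [119.9 330.8] 85.24
yellow 26 [ 1.1822  0.6761 -0.7509] [1179.1  676.3] [60.6 27.5] 6.34
brown 281 [0.6313 0.0698 0.0562] [629.3  71.2] [109.9  27.8] 0.78
brown 89 [ 0.4372 -0.1437  0.0538] [ 439.6 -145.9] [40.5 40.7] 86.98
brown 60 [ 0.4331 -0.1856  0.0502] [ 432.2 -185.1] [18.9 31.3] 85.67
brown 259 [ 0.6348 -0.0266  0.0553] [633.1 -24.7] [109.4  26.7] 0.85
redhead 26 [ 0.2601 -0.2912  0.0915] [ 248.9 -290.5] [18.7 68.9] 72.99
redhead 49 [ 0.5223 -0.3907  0.1102] [ 521.9 -390.2] [35.1 19.9] 21.57
redhead 104 [ 0.4101 -0.5867  0.1095] [ 399.2 -578.3] [34.3 60.2] 53.01
redhead 302 [ 0.7688 -0.3811  0.0908] [ 770.6 -377.9] [ 74.7 141.2] 54.1
```

```bash
python3 - <<'E'
import numpy as np,cv2
def tile(n,cs,out):
    im=np.load(n+"0.npz")["img"][:,:,::-1]
    T=[cv2.resize(im[v:v+75,u:u+100],(400,300),interpolation=cv2.INTER_LANCZOS4) for u,v in cs]
    cv2.imwrite(out,np.vstack([np.hstack(T[:2]),np.hstack(T[2:])]))
tile("top",[(110,140),(240,135),(185,130),(330,155)],"pics/t1.png")
tile("side",[(300,120),(195,190),(250,165),(125,225)],"pics/s1.png")
E
```

```text
(no output)
```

View pics/t1.png

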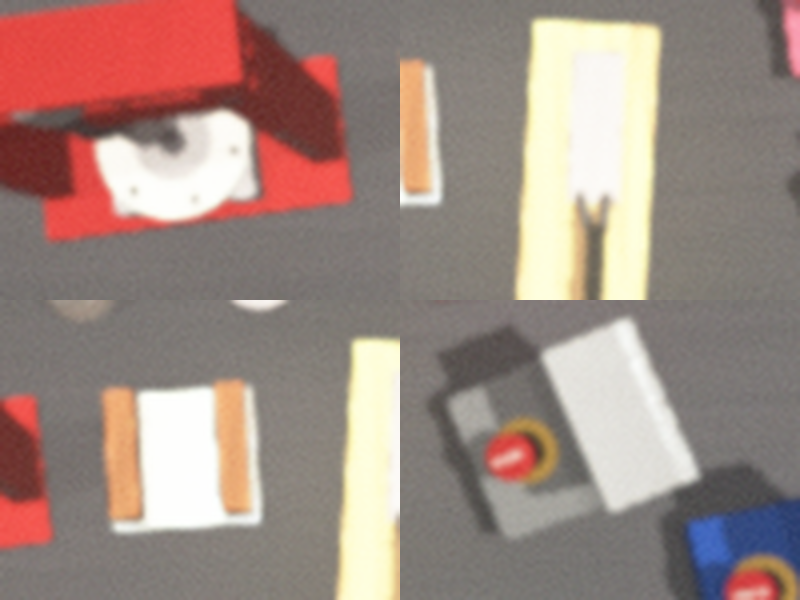

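View pics/s1.png

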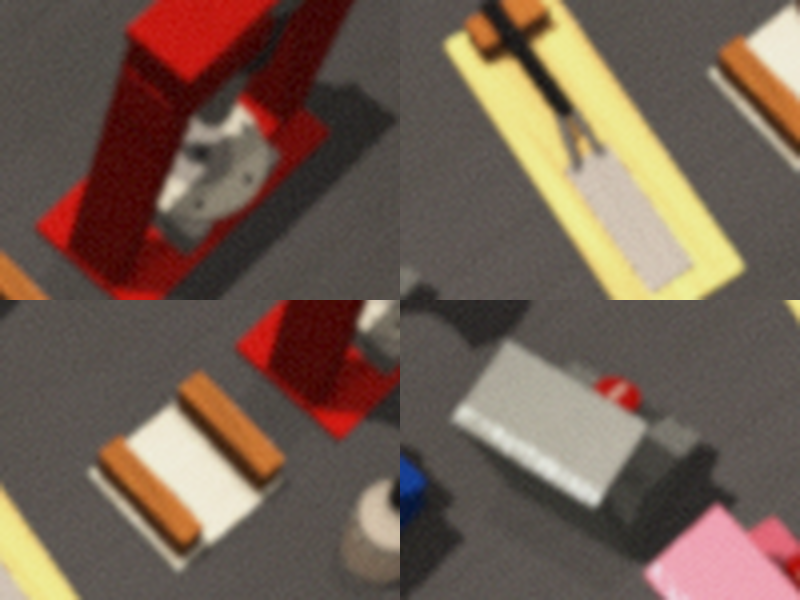

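Crops: top – press base corners at tile px (47,240),(351,201),(335,58), plate centre near (175,143), blade corners (574,52)-(623,54), console roof front edge (545,355)-(610,513), button (508,457). Side – blade tip (690,267),(655,292), button (617,390).

```bash
cat >> h.py <<'E'
def ray(f,uv,z):
    d=np.array([(uv[0]-f["cx"])/f["fx"],(uv[1]-f["cy"])/f["fy"],1])@f["R"]; c=-f["R"].T@f["t"]
    return c+d*(z-c[2])/d[2]
def tp(f,off,ps,z): return np.array([ray(f,((a+.5)/4-.5+off[0],(b+.5)/4-.5+off[1]),z) for a,b in ps])
E
python3 - <<'E'
from h import *
from scipy.optimize import least_squares
t=np.load("top0.npz");s=np.load("side0.npz")
ang=lambda a,b:np.degrees(np.arctan2(*(b-a)[[1,0]]))
b=tp(t,(110,140),[(47,240),(351,201),(335,58)],.012); print("base",b.round(4),"yaw",ang(b[1],b[0])-90,ang(b[1],b[2]))
y=(b[0]-b[1]);y/=np.linalg.norm(y);x=np.array([y[1],-y[0],0]);print("press c",(b[0]+b[1])/2+.065*x, np.linalg.norm(b[0]-b[1]),np.linalg.norm(b[2]-b[1]))
bs=tp(s,(300,120),[(38,228),(328,132)],.012);print("side base corners",bs.round(4))
def circ(p):
    r=least_squares(lambda c:np.hypot(p[:,0]-c[0],p[:,1]-c[1])-.065,[.57,.28]);return r.x.round(4),np.abs(r.fun).max().round(4)
print("plate top",circ(tp(t,(110,140),[(95,152),(103,182),(125,205),(150,217),(178,220),(205,214),(230,200),(247,172)],.058)))
print("plate side",circ(tp(s,(300,120),[(278,155),(270,180),(255,197),(240,207)],.055)))
for f,o,ps in((t,(240,135),[(174,52),(223,54),(218,203),(169,197)]),(s,(195,190),[(290,267),(255,292),(170,172),(205,148)])):
    q=tp(f,o,ps,.013); print("blade",q[:,:2].round(4).tolist(),"tip",((q[0]+q[1])/2).round(4))
r=tp(t,(330,155),[(145,55),(210,213)],.215);print("roof front",r.round(4),ang(r[1],r[0]),np.linalg.norm(r[0]-r[1]),"mid",r.mean(0))
# handle
for n,f in(("top",t),("side",s)):
    W,ok=cloud(f);hsv=cv2.cvtColor(f["img"],cv2.COLOR_RGB2HSV)
    m=ok&(W[...,0]>.4)&(W[...,0]<.58)&(abs(W[...,1]+.165)<.04)&(W[...,2]>.06)&(W[...,2]<.09)&(hsv[...,2]<110)
    q=W[m];print("handle",m.sum(),q.mean(0).round(4),*rect(q[:,:2]))
    m=ok&(abs(W[...,0]-.525)<.05)&(abs(W[...,1]+.4)<.05)&((hsv[...,0]<8)|(hsv[...,0]>172))&(hsv[...,1]>120)&(W[...,2]>.09)
    q=W[m];u,sv,vt=np.linalg.svd(q-q.mean(0));print("head",m.sum(),q.mean(0),vt[2],sv)
    v,u=np.nonzero(m);print("px",u.min(),u.max(),v.min(),v.max(),u.mean(),v.mean())
    m=ok&(abs(W[...,0]-.54)<.12)&(abs(W[...,1]+.45)<.1)&(W[...,2]>.195)
    q=W[m]; print("roof",q.mean(0),*rect(q[:,:2]),np.linalg.svd(q-q.mean(0))[2][2])
E
```

```text
base [[0.532  0.4089 0.012 ]
 [0.5594 0.1405 0.012 ]
 [0.6871 0.153  0.012 ]] yaw 5.815582258831782 5.596998807537521
press c [0.61036915 0.2812533  0.012     ] 0.26980155002964246 0.12835715775863496
side base corners [[0.5663 0.141  0.012 ]
 [0.6611 0.4192 0.012 ]]
plate top (array([0.6058, 0.2838]), np.float64(0.0025))
plate side (array([0.6119, 0.2977]), np.float64(0.0006))
blade [[0.7014, -0.1657], [0.6984, -0.209], [0.5661, -0.2003], [0.5725, -0.1574]] tip [ 0.6999 -0.1874  0.013 ]
blade [[0.7034, -0.1694], [0.7017, -0.2066], [0.572, -0.1978], [0.5737, -0.1602]] tip [ 0.7025 -0.188   0.013 ]
roof front [[ 0.5902 -0.4006  0.215 ]
 [ 0.4705 -0.4433  0.215 ]] 19.614384776723234 0.1270841467473165 mid [ 0.53038343 -0.4219714   0.215     ]
handle 34 [ 0.4611 -0.1701  0.0761] [ 481.1 -169.3] [  6.8 107.1] 87.63
head 93 [ 0.52351255 -0.39849578  0.1135875 ] [ 0.1880472  -0.5202176  -0.83307376] [0.10688114 0.09718234 0.05505404]
px 352 364 189 199 358.06451612903226 193.4731182795699
roof [ 0.54392641 -0.45177399  0.22217516] [ 544.7 -452.9] [130.   74.7] 20.39 [ 6.05297926e-04 -3.03454498e-03 -9.99995213e-01]
handle 161 [ 0.4788 -0.1735  0.074 ] [ 480.2 -172. ] [ 17.4 130.5] 85.2
head 61 [ 0.52130734 -0.3911238   0.11049601] [ 0.16905136 -0.60437572 -0.7785574 ] [0.08597866 0.06123964 0.01690879]
px 174 184 244 252 179.55737704918033 247.36065573770492
roof [ 0.54542806 -0.45173131  0.22114286] [ 542.8 -450.9] [133.4  73.9] 20.53 [ 0.01905723 -0.03279382  0.99928043]
```

```bash
cat >> h.py <<'E'
from scipy.spatial.transform import Rotation as Ro, Slerp
D=np.radians
def Rdown(yaw,pitch=0):  # tool x along yaw, z down
    x=np.array([np.cos(D(yaw)),np.sin(D(yaw)),0]);z=np.array([0,0,-1.]);return np.stack([x,np.cross(z,x),z],1)
cx=np.array([np.sin(D(20.4)),-np.cos(D(20.4)),0]); cy=np.array([-cx[1],cx[0],0]); ax=np.array([0,0,np.cos(D(40))])-np.sin(D(40))*cx
TOP=np.array([.521,-.395,.1135])
Rb=np.stack([np.cross(cy,-ax),cy,-ax],1)
def off(o,yaw,x,y,z): c,s=np.cos(D(yaw)),np.sin(D(yaw)); return np.array([o[0]+c*x-s*y,o[1]+s*x+c*y,o[2]+z])
def plan(wps,p=None,R=None,nd=2):
    """wps: (pos,R,n rows,grip); prints rows from the present pose, grouped in calls of 8; rounding carried"""
    from cell import env
    s=env.state(); p=s["tool_pos"] if p is None else p; R=s["eef_rot"] if R is None else R
    rows=[]
    for P,Q,n,g in wps:
        sl=Slerp([0,1],Ro.from_matrix([R,Q])); p0,R0=p.copy(),R
        for i in range(1,n+1):
            d=np.round(R.T@(p0+(P-p0)*i/n-p)*100,nd); w=np.round((Ro.from_matrix(R).inv()*sl(i/n)).as_rotvec(),3)
            d=d+0.;w=w+0.
            rows.append(" ".join(f"{v:g}" for v in [*d,*w,g])); p=p+R@d/100; R=R@Ro.from_rotvec(w).as_matrix()
    for i in range(0,len(rows),8): print("; ".join(rows[i:i+8]))
def st():
    from cell import env
    s=env.state(); print(s["time_s"],s["tool_pos"].round(4),Ro.from_matrix(s["eef_rot"]).as_rotvec().round(3),"q",s["joint_positions"].round(2),"F",s["ft_force"].round(1),"T",s["wrist_torque"].round(2),"op",round(s["opening"],4),"g",s["gripper_force"])
E
python3 - <<'E'
from h import *
plan([(np.array([.26,-.46,.37]),Rdown(40),3,1),(np.array([.45,-.28,.32]),Rb,13,1)])
print(TOP+ax*.045, Rb.round(3).tolist())
E
```

```text
2.17 -1.68 -4.67 -0.001 0 -0.102 1; 2.33 -1.45 -4.68 0 0 -0.103 1; 2.47 -1.19 -4.67 -0.001 0 -0.102 1; 2.01 -0.12 0.38 -0.033 -0.047 -0.09 1; 2.03 0.05 0.29 -0.033 -0.046 -0.091 1; 2.03 0.22 0.2 -0.033 -0.047 -0.09 1; 2 0.4 0.12 -0.033 -0.047 -0.091 1; 1.97 0.58 0.04 -0.033 -0.046 -0.09 1
1.9 0.76 -0.03 -0.032 -0.047 -0.091 1; 1.83 0.92 -0.09 -0.033 -0.047 -0.09 1; 1.73 1.09 -0.14 -0.033 -0.046 -0.091 1; 1.62 1.25 -0.18 -0.033 -0.047 -0.09 1; 1.48 1.39 -0.21 -0.033 -0.047 -0.091 1; 1.35 1.53 -0.23 -0.033 -0.046 -0.09 1; 1.19 1.66 -0.23 -0.033 -0.047 -0.091 1; 1.03 1.76 -0.23 -0.033 -0.047 -0.09 1
[ 0.5109174 -0.3678887  0.147972 ] [[-0.267, 0.937, 0.224], [0.718, 0.349, -0.602], [-0.643, 0.0, -0.766]]
```

Request:
servo_tool:
  moves: "2.17 -1.68 -4.67 0 0 -0.102 1; 2.33 -1.45 -4.68 0 0 -0.103 1; 2.47 -1.19 -4.67 0 0 -0.102 1; 2.01 -0.12 0.38 -0.033 -0.047 -0.09 1; 2.03 0.05 0.29 -0.033 -0.046 -0.091 1; 2.03 0.22 0.2 -0.033 -0.047 -0.09 1; 2 0.4 0.12 -0.033 -0.047 -0.091 1; 1.97 0.58 0.04 -0.033 -0.046 -0.09 1"
  force: 40

```text
time_s: 0.9
tool_pos: [0.3305, -0.3957, 0.3401]
eef_rot: [[0.401, 0.916, -0.008], [0.878, -0.387, -0.281], [-0.26, 0.106, -0.96]]
ft_force: [0.9, -0.0, -0.6]
opening: 0.0334
gripper_force: 0.0
```

Request:
servo_tool:
  moves: "1.9 0.76 -0.03 -0.032 -0.047 -0.091 1; 1.83 0.92 -0.09 -0.033 -0.047 -0.09 1; 1.73 1.09 -0.14 -0.033 -0.046 -0.091 1; 1.62 1.25 -0.18 -0.033 -0.047 -0.09 1; 1.48 1.39 -0.21 -0.033 -0.047 -0.091 1; 1.35 1.53 -0.23 -0.033 -0.046 -0.09 1; 1.19 1.66 -0.23 -0.033 -0.047 -0.091 1; 1.03 1.76 -0.23 -0.033 -0.047 -0.09 1"

```text
time_s: 1.7
tool_pos: [0.4473, -0.2847, 0.3093]
eef_rot: [[-0.271, 0.936, 0.226], [0.716, 0.352, -0.603], [-0.644, -0.002, -0.765]]
ft_force: [0.1, -0.8, -0.2]
opening: 0.0005
gripper_force: 0.0
```

```bash
python3 - <<'E'
from h import *
st(); plan([(TOP+ax*.055,Rb,7,1),(TOP+ax*.055,Rb,1,1)])
E
```

```text
1.7 [ 0.4473 -0.2847  0.3093] [ 1.432  2.07  -0.524] q [-0.36 -0.04  1.89 -0.67  0.9  -0.4 ] F [ 0.1 -0.8 -0.2] T [ 0.24 -0.01 -0.  ] op 0.0005 g 0.0
0.39 0.44 2.54 0 0 0.001 1; 0.39 0.43 2.54 0 0 0 1; 0.38 0.44 2.55 0.001 0.001 0.001 1; 0.39 0.43 2.54 0 0 0 1; 0.39 0.44 2.54 0 0 0.001 1; 0.38 0.44 2.54 0 0 0 1; 0.39 0.44 2.54 0 0.001 0.001 1; 0 0 0 0 0 0 1
```

Request:
servo_tool:
  moves: "0.39 0.44 2.54 0 0 0 1; 0.39 0.43 2.54 0 0 0 1; 0.38 0.44 2.54 0 0 0 1; 0.39 0.43 2.54 0 0 0 1; 0.39 0.44 2.54 0 0 0 1; 0.38 0.44 2.54 0 0 0 1; 0.39 0.44 2.54 0 0 0 1; 0 0 0 0 0 0 1"

```text
time_s: 2.5
tool_pos: [0.5071, -0.3629, 0.1525]
eef_rot: [[-0.27, 0.938, 0.219], [0.72, 0.348, -0.601], [-0.639, -0.004, -0.769]]
ft_force: [-1.5, 0.7, 0.1]
opening: 0.0004
gripper_force: 0.0
```

```bash
python3 - <<'E'
from h import *
from cell import env
s=env.state();st();print((Rb.T@(TOP-s["tool_pos"])).round(4))
f=env.grab_frame("top");g=env.grab_frame("side")
a=cv2.resize(f["img"][150:225,320:420,::-1],(400,300),interpolation=cv2.INTER_LANCZOS4);b=cv2.resize(g["img"][210:285,130:230,::-1],(400,300),interpolation=cv2.INTER_LANCZOS4)
cv2.imwrite("pics/b1.png",np.hstack([a,b]))
E
```

```text
2.5 [ 0.5071 -0.3629  0.1525] [ 1.44   2.073 -0.525] q [-0.48  0.25  2.   -0.97  0.55 -0.07] F [-1.5  0.7  0.1] T [ 0.24  0.04 -0.01] op 0.0004 g 0.0
[-0.0017  0.0018  0.0523]
```

View pics/b1.png

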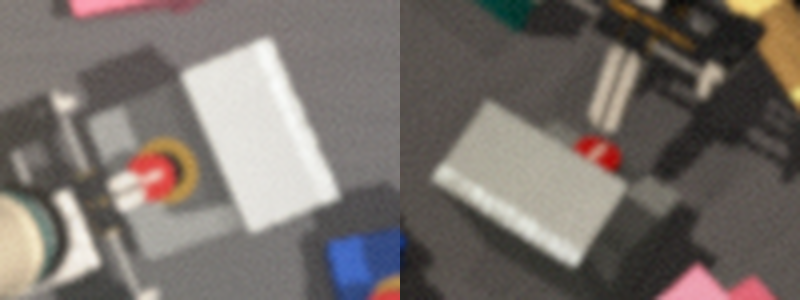

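The closed fingers are aligned above the red head in both views (head at left tile (155,178), right tile (600,155)). Pushing.

Request:
servo_tool:
  moves: "-0.1 0.1 0.8 0 0 0 1; -0.05 0.1 0.8 0 0 0 1; 0 0 0.5 0 0 0 1; 0 0 0.3 0 0 0 1; 0 0 0.3 0 0 0 1; 0 0 0.3 0 0 0 1; 0 0 0.2 0 0 0 1; 0 0 0 0 0 0 1"

```text
time_s: 3.4
tool_pos: [0.5177, -0.3826, 0.1326]
eef_rot: [[-0.267, 0.937, 0.224], [0.718, 0.349, -0.603], [-0.643, -0.0, -0.766]]
ft_force: [-0.2, -0.7, 0.1]
opening: 0.0005
gripper_force: 0.0
```

```bash
python3 - <<'E'
from h import *
from cell import env
s=env.state();st();print((Rb.T@(TOP-s["tool_pos"])).round(4),(Rb.T@s["ft_force"]).round(1))
E
```

```text
3.4 [ 0.5177 -0.3826  0.1326] [ 1.437  2.068 -0.523] q [-0.51  0.3   2.   -1.04  0.51 -0.01] F [-0.2 -0.7  0.1] T [ 0.24  0.01 -0.  ] op 0.0005 g 0.0
[ 0.0024 -0.0012  0.0228] [-0.5 -0.4  0.3]
```

Request:
servo_tool:
  moves: "0.1 0 0.2 0 0 0 1; 0 0 0.2 0 0 0 1; 0 0 0.2 0 0 0 1; 0 0 0.1 0 0 0 1; 0 0 0 0 0 0 1"

```text
time_s: 3.9
tool_pos: [0.5189, -0.3854, 0.1287]
eef_rot: [[-0.266, 0.937, 0.226], [0.717, 0.349, -0.604], [-0.645, 0.001, -0.764]]
ft_force: [-6.4, 11.4, 14.9]
opening: 0.0003
gripper_force: 9.8
```

```bash
cat >> h.py <<'E'
def bt():
    from cell import env
    s=env.state();st();print("rel top",(Rb.T@(TOP-s["tool_pos"])).round(4),"F tool",(Rb.T@s["ft_force"]).round(1))
E
python3 -c "
from h import *;bt()"
```

```text
3.9 [ 0.5189 -0.3854  0.1287] [ 1.436  2.065 -0.523] q [-0.51  0.31  2.   -1.06  0.5   0.01] F [-6.4 11.4 14.9] T [ 0.11  0.2  -0.18] op 0.0003 g 9.777264185249805
rel top [ 0.0024 -0.0014  0.0178] F tool [  0.3  -2.  -19.7]
```

Request:
servo_tool:
  moves: "0 0 0.1 0 0 0 1; 0 0 0.1 0 0 0 1; 0 0 0 0 0 0 1; 0 0 0 0 0 0 1"

```text
time_s: 4.3
tool_pos: [0.5191, -0.3857, 0.1285]
eef_rot: [[-0.265, 0.937, 0.227], [0.716, 0.349, -0.605], [-0.646, 0.002, -0.764]]
ft_force: [-11.5, 21.7, 27.4]
opening: 0.0005
gripper_force: 18.0
```

```bash
python3 -c "
from h import *;bt()"
```

```text
4.3 [ 0.5191 -0.3857  0.1285] [ 1.435  2.064 -0.523] q [-0.51  0.31  2.   -1.07  0.5   0.02] F [-11.5  21.7  27.4] T [ 0.34  0.44 -0.36] op 0.0005 g 17.95059336349368
rel top [ 0.0025 -0.0015  0.0175] F tool [  1.   -3.2 -36.6]
```

```bash
cat >> h.py <<'E'
L0=np.array([.641,-.183,.010]);LY=-4.5
GX=-.135
E
python3 - <<'E'
from h import *
from cell import env
s=env.state();p=TOP+ax*.165
G=off(L0,LY,GX,0,.061)
plan([(p,Rb,3,1),(G+[0,0,.15],Rdown(LY),17,-1),(G+[0,0,.05],Rdown(LY),4,-1)])
E
```

```text
0.06 -0.04 -4.92 0.001 0.001 0 1; 0.07 -0.05 -4.91 0 0.002 -0.001 1; 0.08 -0.04 -4.92 0.001 0.001 0 1; 0.56 0.38 -0.32 0.041 0.026 0.112 -1; 0.6 0.29 -0.32 0.041 0.026 0.113 -1; 0.64 0.22 -0.32 0.041 0.026 0.112 -1; 0.67 0.13 -0.3 0.041 0.027 0.113 -1; 0.68 0.04 -0.29 0.041 0.026 0.112 -1
0.69 -0.05 -0.27 0.04 0.026 0.112 -1; 0.69 -0.14 -0.25 0.041 0.026 0.113 -1; 0.67 -0.23 -0.23 0.041 0.026 0.112 -1; 0.65 -0.3 -0.2 0.041 0.026 0.113 -1; 0.62 -0.39 -0.16 0.041 0.026 0.112 -1; 0.57 -0.46 -0.13 0.041 0.026 0.112 -1; 0.52 -0.52 -0.1 0.041 0.026 0.113 -1; 0.46 -0.59 -0.07 0.041 0.027 0.112 -1
0.39 -0.63 -0.02 0.041 0.026 0.113 -1; 0.32 -0.67 0 0.041 0.026 0.112 -1; 0.24 -0.7 0.05 0.04 0.026 0.112 -1; 0.16 -0.73 0.08 0.041 0.026 0.113 -1; 0 0 2.5 0 0 0 -1; 0 0 2.5 0 0 0 -1; 0 0 2.5 0 0 0 -1; 0 0 2.5 0 0 0 -1
```

Request:
servo_tool:
  moves: "0 0 -4.9 0 0 0 1; 0 0 -4.9 0 0 0 1; 0.1 0 -4.9 0 0 0 1; 0.56 0.38 -0.32 0.041 0.026 0.112 -1; 0.6 0.29 -0.32 0.041 0.026 0.113 -1; 0.64 0.22 -0.32 0.041 0.026 0.112 -1; 0.67 0.13 -0.3 0.041 0.027 0.113 -1; 0.68 0.04 -0.29 0.041 0.026 0.112 -1"

```text
time_s: 5.1
tool_pos: [0.4929, -0.2608, 0.2308]
eef_rot: [[0.271, 0.962, 0.021], [0.831, -0.223, -0.51], [-0.486, 0.156, -0.86]]
ft_force: [0.0, -0.4, 0.4]
opening: 0.0374
gripper_force: 0.0
```

Request:
servo_tool:
  moves: "0.69 -0.05 -0.27 0.04 0.026 0.112 -1; 0.69 -0.14 -0.25 0.041 0.026 0.113 -1; 0.67 -0.23 -0.23 0.041 0.026 0.112 -1; 0.65 -0.3 -0.2 0.041 0.026 0.113 -1; 0.62 -0.39 -0.16 0.041 0.026 0.112 -1; 0.57 -0.46 -0.13 0.041 0.026 0.112 -1; 0.52 -0.52 -0.1 0.041 0.026 0.113 -1; 0.46 -0.59 -0.07 0.041 0.027 0.112 -1"

```text
time_s: 5.9
tool_pos: [0.5035, -0.2032, 0.2218]
eef_rot: [[0.928, 0.365, -0.078], [0.348, -0.921, -0.172], [-0.135, 0.132, -0.982]]
ft_force: [0.4, 0.3, -0.4]
opening: 0.0939
gripper_force: 0.0
```

```bash
python3 - <<'E'
from h import *
st()
G=off(L0,LY,GX,0,.061)
plan([(G+[0,0,.11],Rdown(LY),5,-1),(G+[0,0,.05],Rdown(LY),2,-1),(G+[0,0,.05],Rdown(LY),1,-1)])
E
```

```text
5.9 [ 0.5035 -0.2032  0.2218] [ 2.931  0.546 -0.163] q [-0.38  0.25  1.58 -0.2   1.32  0.87] F [ 0.4  0.3 -0.4] T [ 0.07 -0.03 -0.06] op 0.0939 g 0.0
0.38 -0.65 0.69 0.032 0.021 0.089 -1; 0.3 -0.67 0.72 0.033 0.02 0.089 -1; 0.23 -0.66 0.75 0.032 0.021 0.089 -1; 0.16 -0.66 0.77 0.032 0.021 0.089 -1; 0.08 -0.64 0.79 0.032 0.021 0.089 -1; 0 0 3 0 0 0 -1; 0 0 3 0 0 0 -1; 0 0 0 0 0 0 -1
```

Request:
servo_tool:
  moves: "0.38 -0.65 0.69 0.032 0.021 0.089 -1; 0.3 -0.67 0.72 0.033 0.02 0.089 -1; 0.23 -0.66 0.75 0.032 0.021 0.089 -1; 0.16 -0.66 0.77 0.032 0.021 0.089 -1; 0.08 -0.64 0.79 0.032 0.021 0.089 -1; 0 0 3 0 0 0 -1; 0 0 3 0 0 0 -1; 0 0 0 0 0 0 -1"

```text
time_s: 6.7
tool_pos: [0.5028, -0.1716, 0.1178]
eef_rot: [[0.997, -0.074, -0.008], [-0.074, -0.997, 0.002], [-0.008, -0.001, -1.0]]
ft_force: [-0.4, 0.4, 0.1]
opening: 0.0939
gripper_force: 0.0
```

```bash
python3 - <<'E'
from h import *
st()
G=off(L0,LY,GX,0,.061)
plan([(G+[0,0,.02],Rdown(LY),3,-1),(G,Rdown(LY),2,-1),(G,Rdown(LY),1,-1)])
from cell import env
# stop head check: red points in the top view
f=env.grab_frame("top");g=env.grab_frame("side")
a=cv2.resize(f["img"][120:240,200:400,::-1],(800,480),interpolation=cv2.INTER_LANCZOS4)
cv2.imwrite("pics/l1.png",a)
E
```

```text
6.7 [ 0.5028 -0.1716  0.1178] [-3.138  0.116  0.013] q [-0.46  0.3   1.76 -0.    1.08  1.19] F [-0.4  0.4  0.1] T [ 0.07  0.01 -0.03] op 0.0939 g 0.0
0.13 0.02 0.89 0 0.003 0.001 -1; 0.13 0.02 0.9 -0.001 0.003 0.002 -1; 0.12 0.01 0.89 0 0.002 0.001 -1; 0 0 1 0 0 0 -1; 0 0 1 0 0 0 -1; 0 0 0 0 0 0 -1
```

Request:
servo_tool:
  moves: "0.13 0.02 0.9 0 0.003 0.001 -1; 0.13 0.02 0.9 0 0.003 0.002 -1; 0.12 0.01 0.9 0 0.002 0.001 -1; 0 0 1 0 0 0 -1; 0 0 1 0 0 0 -1; 0 0 0 0 0 0 -1; 0 0 0 0 0 0 1; 0 0 0 0 0 0 1"
  force: 60

```text
time_s: 7.6
tool_pos: [0.5103, -0.1741, 0.075]
eef_rot: [[0.997, -0.078, 0.008], [-0.078, -0.997, -0.003], [0.009, 0.003, -1.0]]
ft_force: [0.1, -0.4, -0.5]
opening: 0.0813
gripper_force: 0.0
```

Request:
servo_tool:
  moves: "0 0 0 0 0 0 1; 0 0 0 0 0 0 1; 0 0 0 0 0 0 1; 0 0 0 0 0 0 1"

```text
time_s: 8.0
tool_pos: [0.51, -0.1739, 0.0749]
eef_rot: [[0.997, -0.078, 0.008], [-0.077, -0.997, -0.003], [0.008, 0.003, -1.0]]
ft_force: [-0.1, 0.3, 0.2]
opening: 0.0494
gripper_force: 0.0
```

```bash
python3 -c "
from h import *;st()"
```

```text
8.0 [ 0.51   -0.1739  0.0749] [ 3.136 -0.122  0.013] q [-0.46  0.35  1.82  0.    0.96  1.19] F [-0.1  0.3  0.2] T [-0.01  0.05  0.01] op 0.0494 g 0.0
```

```bash
python3 - <<'E'
from h import *
plan([(off(L0,LY,GX,0,.061),Rdown(LY),2,1)])
E
```

```text
-0.19 -0.06 0.19 0.001 -0.004 0 1; -0.18 -0.06 0.2 0.002 -0.004 0.001 1
```

Request:
servo_tool:
  moves: "-0.19 -0.06 0.19 0.001 -0.004 0 1; -0.18 -0.06 0.2 0.002 -0.004 0 1; 0 0 0 0 0 0 1; 0 0 0 0 0 0 1; 0 0 0 0 0 0 1; 0 0 0 0 0 0 1; 0 0 0 0 0 0 1; 0 0 0 0 0 0 1"

```text
time_s: 8.8
tool_pos: [0.5063, -0.1724, 0.0707]
eef_rot: [[0.997, -0.078, -0.0], [-0.078, -0.997, 0.001], [-0.0, -0.001, -1.0]]
ft_force: [0.2, 0.7, -1.2]
opening: 0.0153
gripper_force: 60.0
```

```bash
python3 -c "
from h import *;st();from cell import env;print(env.state()['eef_rot'].round(4).tolist())"
```

```text
8.8 [ 0.5063 -0.1724  0.0707] [-3.139  0.122  0.   ] q [-0.46  0.36  1.82  0.    0.96  1.19] F [ 0.2  0.7 -1.2] T [ 0.09  0.09 -0.01] op 0.0153 g 59.976099729537964
[[0.997, -0.0775, -0.0002], [-0.0775, -0.997, 0.0006], [-0.0002, -0.0006, -1.0]]
```

```bash
cat >> h.py <<'E'
GRET=np.array([.5063,-.1724,.0707]); LZ=.0607
PL=np.array([.607,.284,0]);PY=5.7
def tcp(o,yaw,x,z): return off([o[0],o[1],0],yaw,x+GX,0,z+LZ) # lifter origin at x along yaw from o, underside height z
E
python3 - <<'E'
from h import *
R=Rdown(LY);Q=Rdown(PY)
plan([(GRET+[0,0,.03],R,2,1),(GRET+[0,0,.13],R,3,1),(tcp(PL,PY,-.21,.13),Q,14,1),(tcp(PL,PY,-.21,.13),Q,1,1)])
E
```

```text
0 0 -1.5 0 0 0 1; 0 0 -1.5 -0.001 0 0.001 1; 0 0 -3.33 0 0 0 1; 0 0 -3.33 0 0 0 1; 0 0 -3.34 0 0 0 1; -1.96 -2.87 0.07 0 0 -0.013 1; -1.93 -2.89 0.07 0 0 -0.012 1; -1.89 -2.92 0.07 0 0 -0.013 1
-1.86 -2.94 0.07 0 0 -0.013 1; -1.81 -2.97 0.07 0 0 -0.013 1; -1.78 -2.99 0.08 0 0 -0.012 1; -1.74 -3.01 0.07 0 0 -0.013 1; -1.7 -3.03 0.07 0 0 -0.013 1; -1.66 -3.06 0.07 0 0 -0.012 1; -1.63 -3.07 0.07 0 0 -0.013 1; -1.58 -3.1 0.07 0 0 -0.013 1
-1.55 -3.11 0.07 0 0 -0.013 1; -1.5 -3.14 0.07 0 0 -0.012 1; -1.47 -3.15 0.07 0 0 -0.013 1; 0 0 0 0 0 0 1
```

Request:
servo_tool:
  moves: "0 0 -1.5 0 0 0 1; 0 0 -1.5 0 0 0 1; 0 0 -3.33 0 0 0 1; 0 0 -3.33 0 0 0 1; 0 0 -3.34 0 0 0 1; -1.96 -2.87 0.07 0 0 -0.013 1; -1.93 -2.89 0.07 0 0 -0.012 1; -1.89 -2.92 0.07 0 0 -0.013 1"

```text
time_s: 9.6
tool_pos: [0.4534, -0.0813, 0.1988]
eef_rot: [[0.999, -0.04, 0.0], [-0.04, -0.999, 0.001], [0.0, -0.001, -1.0]]
ft_force: [0.0, 0.6, -0.1]
opening: 0.0156
gripper_force: 60.0
```

Request:
servo_tool:
  moves: "-1.86 -2.94 0.07 0 0 -0.013 1; -1.81 -2.97 0.07 0 0 -0.013 1; -1.78 -2.99 0.08 0 0 -0.012 1; -1.74 -3.01 0.07 0 0 -0.013 1; -1.7 -3.03 0.07 0 0 -0.013 1; -1.66 -3.06 0.07 0 0 -0.012 1; -1.63 -3.07 0.07 0 0 -0.013 1; -1.58 -3.1 0.07 0 0 -0.013 1"

```text
time_s: 10.4
tool_pos: [0.3143, 0.1599, 0.1932]
eef_rot: [[0.998, 0.062, 0.0], [0.062, -0.998, 0.001], [0.0, -0.001, -1.0]]
ft_force: [0.3, 0.3, -2.0]
opening: 0.0153
gripper_force: 60.0
```

Request:
servo_tool:
  moves: "-1.55 -3.11 0.07 0 0 -0.013 1; -1.5 -3.14 0.07 0 0 -0.012 1; -1.47 -3.15 0.07 0 0 -0.013 1; 0 0 0 0 0 0 1; 0 0 0 0 0 0 1; 0 0 0 0 0 0 1; 0 0 0 0 0 0 1"

```text
time_s: 11.1
tool_pos: [0.2639, 0.2485, 0.1911]
eef_rot: [[0.995, 0.098, 0.0], [0.098, -0.995, 0.0], [0.0, -0.0, -1.0]]
ft_force: [0.6, -0.5, -2.2]
opening: 0.0156
gripper_force: 60.0
```

```bash
python3 - <<'E'
from h import *
from cell import env
st();print(tcp(PL,PY,-.21,.13),np.abs(env.state()["eef_rot"]-Rdown(PY)).max())
t=env.grab_frame("top");s=env.grab_frame("side");np.savez("top1.npz",**t);np.savez("side1.npz",**s)
def px(f,X): c=f["R"]@X+f["t"];return np.array([f["fx"]*c[0]/c[2]+f["cx"],f["fy"]*c[1]/c[2]+f["cy"]])
print(px(t,np.array([.45,.27,.13])),px(s,np.array([.45,.27,.13])))
a=cv2.resize(t["img"][130:255,90:223,::-1],None,fx=3,fy=4.8)[:,:,:];
T=[]
for f in(t,s):
    c=px(f,np.array([.5,.27,.1])).astype(int); print(c)
    T.append(cv2.resize(f["img"][c[1]-75:c[1]+75,c[0]-50:c[0]+50,::-1],(400,600),interpolation=cv2.INTER_LANCZOS4))
cv2.imwrite("pics/p1.png",np.hstack(T))
for f in(t,s):
    W,ok=cloud(f); 
    ca,sa=np.cos(D(PY)),np.sin(D(PY)); o=off(PL,PY,-.21,0,0)
    lx=(W[...,0]-o[0])*ca+(W[...,1]-o[1])*sa; ly=-(W[...,0]-o[0])*sa+(W[...,1]-o[1])*ca
    m=ok&(lx>-.065)&(lx<.055)&(abs(ly)<.018)&(W[...,2]>.08)&(W[...,2]<.17)
    A=np.c_[lx[m],ly[m],np.ones(m.sum())];r=np.linalg.lstsq(A,W[...,2][m],rcond=None)[0];print("blade plane",m.sum(),r.round(4))
    m=ok&(lx>-.1)&(lx<.1)&(abs(ly)<.06)&(W[...,2]>.10)&(W[...,2]<.15);q=np.c_[lx[m],ly[m]];print(rect(q),q.min(0),q.max(0))
E
```

```text
11.1 [0.2639 0.2485 0.1911] [-3.138 -0.154 -0.   ] q [ 0.56 -0.02  1.97 -0.    1.2   2.04] F [ 0.6 -0.5 -2.2] T [-0.    0.08  0.  ] op 0.0156 g 59.974708557128906
[0.26370583 0.24973469 0.1907    ] 0.0011319087525945848
[151.15739129 221.43202038] [318.61537033 119.46020904]
[153 206]
[326 133]
blade plane 421 [0.0017 0.0075 0.1332]
(array([-6.3, -1.7]), array([ 47.6, 138.3]), 89.24) [-0.07537175 -0.02586125] [0.0628762  0.02270987]
blade plane 280 [0.0025 0.0095 0.1333]
(array([-8.7,  0.3]), array([140.1,  53.3]), 0.07) [-0.07877241 -0.0263432 ] [0.06132584 0.02694912]
```

View pics/p1.png

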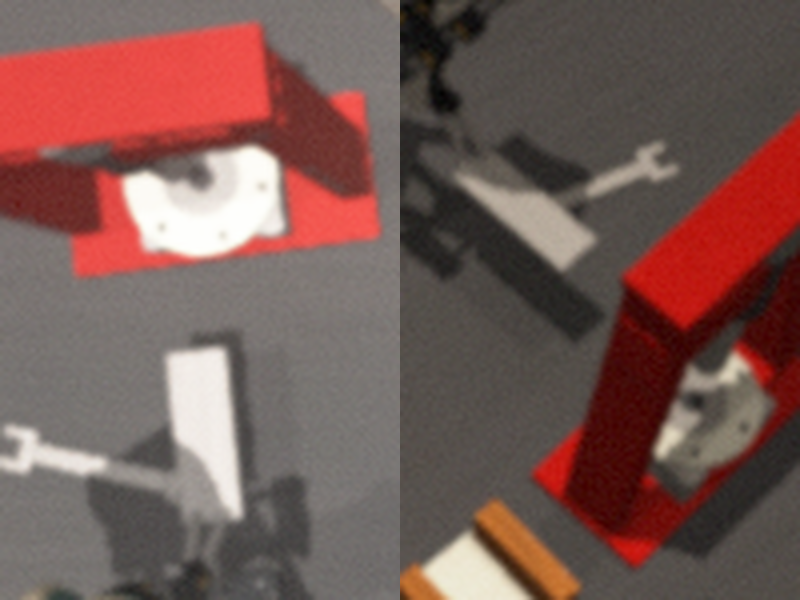

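```bash
python3 - <<'E'
from h import *
from scipy.optimize import least_squares
t=np.load("top1.npz");o=(103,131)
b=tp(t,o,[(145,250),(283,235)],.052);m=b.mean(0);print("bar corners",b.round(4),"bed c",off(m,PY,.055,0,0).round(4),np.linalg.norm(b[0]-b[1]))
b=tp(t,o,[(75,276),(380,237)],.012);m=b.mean(0);print("press c",off(m,PY,.065,0,0).round(4),np.degrees(np.arctan2(b[0]-b[1],1)),b)
p=tp(t,o,[(125,190),(133,220),(150,240),(178,252),(207,257),(235,251),(260,236),(276,210)],.058)
r=least_squares(lambda c:np.hypot(p[:,0]-c[0],p[:,1]-c[1])-.065,[.6,.28]);print("plate",r.x,r.fun.round(4))
Q=Rdown(PY)
plan([(tcp(PL,PY,-.21,.041),Q,4,1),(tcp(PL,PY,-.15,.041),Q,3,1),(tcp(PL,PY,-.15,.041),Q,1,1)])
E
```

```text
bar corners [[0.5495 0.3342 0.052 ]
 [0.5593 0.2159 0.052 ]] bed c [0.6091 0.2805 0.052 ] 0.11876192812546217
press c [0.6104 0.2807 0.012 ] [-1.56462441 15.0718866   0.        ] [[0.53203462 0.40887352 0.012     ]
 [0.55934925 0.13957914 0.012     ]]
plate [0.60502471 0.28258757] [ 0.0019  0.0021  0.0008 -0.0026 -0.0015 -0.0001  0.0023  0.0021]
0 -0.03 2.24 0 0 0 1; 0 -0.03 2.23 0 0 -0.001 1; -0.01 -0.03 2.24 0 0 0 1; 0 -0.03 2.23 0 0 0 1; 2 0 0 0 0 0 1; 2 0 0 0 0 0 1; 2 0 0 0 0 0 1; 0 0 0 0 0 0 1
```

```bash
sed -i 's/^PL=.*/PL=np.array([.606,.2823,0]);PY=5.7/' h.py; python3 - <<'E'
from h import *
Q=Rdown(PY)
plan([(tcp(PL,PY,-.21,.041),Q,4,1),(tcp(PL,PY,-.15,.041),Q,3,1),(tcp(PL,PY,-.15,.041),Q,1,1)])
E
```

```text
-0.03 0.01 2.24 0 0 0 1; -0.03 0.01 2.23 0 0 -0.001 1; -0.03 0.01 2.24 0 0 0 1; -0.04 0.01 2.23 0 0 0 1; 2 0 0 0 0 0 1; 2 0 0 0 0 0 1; 2 0 0 0 0 0 1; 0 0 0 0 0 0 1
```

Request:
servo_tool:
  moves: "-0.03 0.01 2.24 0 0 0 1; -0.03 0.01 2.23 0 0 -0.001 1; -0.03 0.01 2.24 0 0 0 1; -0.04 0.01 2.23 0 0 0 1; 2 0 0 0 0 0 1; 2 0 0 0 0 0 1; 2 0 0 0 0 0 1; 0 0 0 0 0 0 1"

```text
time_s: 12.0
tool_pos: [0.3284, 0.2566, 0.1035]
eef_rot: [[0.995, 0.099, 0.007], [0.099, -0.995, 0.004], [0.008, -0.003, -1.0]]
ft_force: [-0.1, 0.2, -1.7]
opening: 0.0155
gripper_force: 60.0
```

Request:
servo_tool:
  moves: "0 0 0 0 0 0 1; 0 0 0 0 0 0 1; 1 0 0 0 0 0 1; 1 0 0 0 0 0 1; 1 0 0 0 0 0 1; 1 0 0 0 0 0 1; 0 0 0 0 0 0 1; 0 0 0 0 0 0 1"

```text
time_s: 12.8
tool_pos: [0.3616, 0.2589, 0.1015]
eef_rot: [[0.995, 0.101, -0.001], [0.101, -0.995, 0.0], [-0.001, -0.0, -1.0]]
ft_force: [-0.7, 0.4, -2.1]
opening: 0.0157
gripper_force: 60.0
```

```bash
python3 - <<'E'
from h import *
from cell import env
st();s=env.state();d=s["tool_pos"]-tcp(PL,PY,0,.041);print("in lifter axes",(Rdown(PY).T@d).round(4))
E
```

```text
12.8 [0.3616 0.2589 0.1015] [-3.137e+00 -1.590e-01  1.000e-03] q [0.46 0.2  1.97 0.   0.97 1.93] F [-0.7  0.4 -2.1] T [0.01 0.08 0.06] op 0.0157 g 59.97472286224365
in lifter axes [-0.1106 -0.0009  0.0002]
```

Request:
servo_tool:
  moves: "1.4 0 0 0 0 0 1; 1.4 0 0 0 0 0 1; 1.4 0 0 0 0 0 1; 1.4 0.05 0 0 0 0 1; 1.4 0 0 0 0 0 1; 1.4 0 0 0 0 0 1; 1.4 0 0 0 0 0 1; 0 0 0 0 0 0 1"

```text
time_s: 13.6
tool_pos: [0.4618, 0.2688, 0.1017]
eef_rot: [[0.995, 0.1, 0.002], [0.1, -0.995, 0.001], [0.002, -0.001, -1.0]]
ft_force: [1.0, 0.5, -1.2]
opening: 0.0157
gripper_force: 60.0
```

Request:
servo_tool:
  moves: "0.5 0 0 0 0 0 1; 0.5 0 0 0 0 0 1; 0.1 0 0 0 0 0 1; 0 0 0 0 0 0 1; 0 0 0 0 0 0 1; 0 0 0 0 0 0 1"

```text
time_s: 14.2
tool_pos: [0.4697, 0.2695, 0.1018]
eef_rot: [[0.995, 0.101, -0.0], [0.101, -0.995, 0.0], [-0.0, -0.0, -1.0]]
ft_force: [0.1, 0.6, -2.4]
opening: 0.016
gripper_force: 60.0
```

```bash
python3 - <<'E'
from h import *
from cell import env
st();s=env.state();d=s["tool_pos"]-tcp(PL,PY,0,.041);print("in lifter axes",(Rdown(PY).T@d).round(4),s["eef_rot"].round(4).tolist())
E
```

```text
14.2 [0.4697 0.2695 0.1018] [-3.137 -0.159  0.   ] q [0.39 0.33 1.77 0.   1.04 1.86] F [ 0.1  0.6 -2.4] T [ 0.01  0.11 -0.04] op 0.016 g 59.97486233711243
in lifter axes [-0.0019 -0.0008 -0.0001] [[0.9948, 0.1014, -0.0001], [0.1014, -0.9948, 0.0005], [-0.0, -0.0005, -1.0]]
```

Request:
servo_tool:
  moves: "0 0 -0.4 0 0 0 1; 0 0 -0.2 0 0 0 1; 0 0 -0.2 0 0 0 1; 0 0 -0.2 0 0 0 1; 0 0 -0.2 0 0 0 1; 0 0 -0.3 0 0 0 1; 0 0 -0.3 0 0 0 1; 0 0 0 0 0 0 1"

```text
time_s: 15.0
tool_pos: [0.4703, 0.2696, 0.1202]
eef_rot: [[0.995, 0.101, 0.001], [0.101, -0.995, 0.001], [0.001, -0.001, -1.0]]
ft_force: [0.6, -0.3, -3.3]
opening: 0.0153
gripper_force: 60.0
```

Request:
servo_tool:
  moves: "0 0 -0.2 0 0 0 1; 0 0 0 0 0 0 1; 0 0 0 0 0 0 1"

```text
time_s: 15.3
tool_pos: [0.47, 0.2695, 0.1217]
eef_rot: [[0.995, 0.101, 0.0], [0.101, -0.995, 0.0], [0.0, -0.0, -1.0]]
ft_force: [0.3, -0.2, -3.8]
opening: 0.0159
gripper_force: 60.0
```

```bash
cat >> h.py <<'E'
def platecheck(o,yaw,tag,zmin):
    from cell import env
    T=[];ca,sa=np.cos(D(yaw)),np.sin(D(yaw))
    for n in("top","side"):
        f=env.grab_frame(n);W,ok=cloud(f);lx=(W[...,0]-o[0])*ca+(W[...,1]-o[1])*sa; ly=-(W[...,0]-o[0])*sa+(W[...,1]-o[1])*ca
        m=ok&(np.hypot(lx,ly)<.055)&(W[...,2]>zmin)&(W[...,2]<zmin+.025)
        A=np.c_[lx[m],ly[m],np.ones(m.sum())]
        if m.sum()>20:
            r=np.linalg.lstsq(A,W[...,2][m],rcond=None)[0]; e=abs(A@r-W[...,2][m])<.004; r=np.linalg.lstsq(A[e],W[...,2][m][e],rcond=None)[0]; print(n,"plane",m.sum(),r.round(4))
        c=f["R"]@np.array([o[0],o[1],zmin])+f["t"];u,v=int(f["fx"]*c[0]/c[2]+f["cx"]),int(f["fy"]*c[1]/c[2]+f["cy"]);print("tile off",u-33,v-38)
        T.append(cv2.resize(f["img"][v-38:v+37,u-33:u+34,::-1],(402,450),interpolation=cv2.INTER_LANCZOS4)[:,:399]); np.savez(tag+n+".npz",**f)
    cv2.imwrite(f"pics/{tag}.png",np.hstack(T))
E
python3 - <<'E'
from h import *
st();platecheck(PL,PY,"lift",.055)
E
```

```text
15.3 [0.47   0.2695 0.1217] [-3.137 -0.159 -0.   ] q [0.39 0.31 1.74 0.   1.09 1.86] F [ 0.3 -0.2 -3.8] T [ 0.02  0.29 -0.01] op 0.0159 g 59.974148869514465
top plane 559 [ 0.0029 -0.0004  0.0697]
tile off 120 138
side plane 330 [-0.0405 -0.003   0.0699]
tile off 313 119
```

View pics/lift.png

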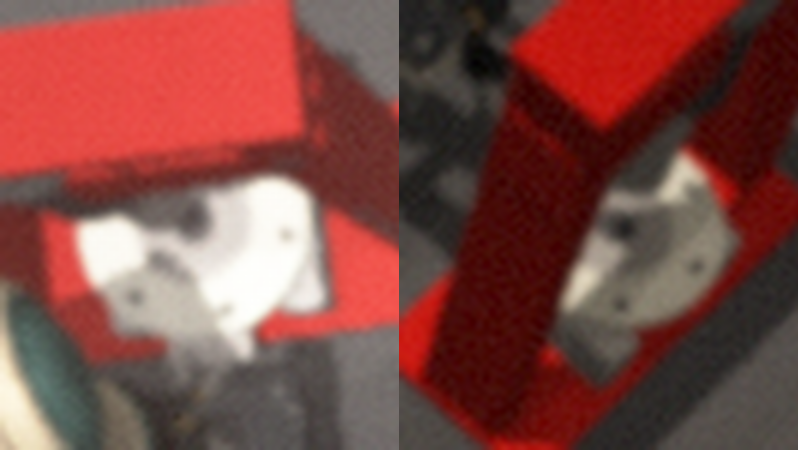

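```bash
cat >> h.py <<'E'
ST=np.array([.6305,.0236,0]);SY=2.2
def mj(P,Q,n,g,p,R):
    "min-jerk waypoints from (p,R) to (P,Q)"
    t=np.arange(1,n+1)/n; s=10*t**3-15*t**4+6*t**5; sl=Slerp([0,1],Ro.from_matrix([R,Q]))
    return [(p+(P-p)*a,sl(a).as_matrix(),1,g) for a in s]
E
python3 - <<'E'
from h import *
from cell import env
from scipy.optimize import least_squares
f=np.load("lifttop.npz")
p=np.array([ray(f,((a+.5)/6-.5+120,(b+.5)/6-.5+138),.0697) for a,b in [(78,245),(84,270),(300,190),(313,225),(305,262),(285,295),(263,317)]])
r=least_squares(lambda c:np.hypot(p[:,0]-c[0],p[:,1]-c[1])-.065,[.6,.28]);print("plate",r.x,r.fun.round(4))
s=env.state();p=s["tool_pos"];R=s["eef_rot"];Q=Rdown(PY);S=Rdown(SY)
lo=off(p,PY,-GX,0,0);print("lifter origin",lo)
A=tcp(PL,PY,-.19,.085);M=np.array([.29,.01,.165])
w=mj(A,Q,13,1,p,R)+mj(M,S,15,1,A,Q)+mj(tcp(ST,SY,0,.10),S,14,1,M,S)
plan(w)
E
```

```text
plate [0.60572785 0.28444885] [ 0.0008  0.0007 -0.0012  0.0026  0.0011 -0.0006 -0.0009]
lifter origin [0.60428643 0.28285026 0.12161418]
-0.08 0 -0.01 0 0 0 1; -0.46 0 -0.06 0 0 0 1; -1.05 0 -0.13 0 0 0 1; -1.68 0.01 -0.22 0 0 0 1; -2.22 0 -0.28 0 0 0.001 1; -2.57 0.01 -0.33 0 0 0 1; -2.71 0.01 -0.35 0 0 0 1; -2.58 0 -0.33 0 0 0 1
-2.22 0.01 -0.28 0 0 0.001 1; -1.68 0.01 -0.21 0 0 0 1; -1.05 0 -0.14 0 0 0 1; -0.46 0 -0.06 0 0 0 1; -0.08 0 -0.01 0 0 0 1; 0 0.07 0 0 0 0 1; -0.03 0.39 -0.03 0 0 0.001 1; -0.06 0.93 -0.08 0 0 0.002 1
-0.1 1.53 -0.12 0 0 0.004 1; -0.13 2.11 -0.17 0 0 0.006 1; -0.14 2.58 -0.21 0 0 0.006 1; -0.15 2.88 -0.24 0 0 0.008 1; -0.12 2.99 -0.24 0 0 0.007 1; -0.1 2.89 -0.23 0 0 0.008 1; -0.07 2.58 -0.21 0 0 0.006 1; -0.04 2.11 -0.17 0 0 0.006 1
-0.03 1.54 -0.12 0 0 0.003 1; -0.01 0.93 -0.08 0 0 0.003 1; 0 0.4 -0.03 0 0 0.001 1; 0 0.06 -0.01 0 0 0 1; 0.07 0 0.01 0 0 0 1; 0.41 0 0 0 0 0 1; 0.95 0 0.02 0 0 0 1; 1.55 -0.01 0.04 0 0 0 1
2.09 0 0.04 0 0 0 1; 2.5 -0.01 0.05 0 0 0 1; 2.72 -0.01 0.06 0 0 0 1; 2.72 0 0.05 0 0 0 1; 2.5 -0.01 0.06 0 0 0 1; 2.09 0 0.04 0 0 0 1; 1.55 -0.01 0.03 0 0 0 1; 0.95 0 0.02 0 0 0 1
0.41 0 0.01 0 0 0 1; 0.07 0 0 0 0 0 1
```

Request:
servo_tool:
  moves: "-0.08 0 -0.01 0 0 0 1; -0.46 0 -0.06 0 0 0 1; -1.05 0 -0.13 0 0 0 1; -1.68 0.01 -0.22 0 0 0 1; -2.22 0 -0.28 0 0 0.001 1; -2.57 0.01 -0.33 0 0 0 1; -2.71 0.01 -0.35 0 0 0 1; -2.58 0 -0.33 0 0 0 1"

```text
time_s: 16.2
tool_pos: [0.3343, 0.2551, 0.139]
eef_rot: [[0.995, 0.1, -0.001], [0.1, -0.995, 0.0], [-0.001, -0.0, -1.0]]
ft_force: [-0.1, 0.5, -2.8]
opening: 0.0157
gripper_force: 60.0
```

Request:
servo_tool:
  moves: "-2.22 0.01 -0.28 0 0 0.001 1; -1.68 0.01 -0.21 0 0 0 1; -1.05 0 -0.14 0 0 0 1; -0.46 0 -0.06 0 0 0 1; -0.08 0 -0.01 0 0 0 1; 0 0.07 0 0 0 0 1; -0.03 0.39 -0.03 0 0 0.001 1; -0.06 0.93 -0.08 0 0 0.002 1"

```text
time_s: 17.0
tool_pos: [0.2839, 0.2361, 0.1468]
eef_rot: [[0.995, 0.097, 0.0], [0.097, -0.995, 0.0], [0.0, -0.0, -1.0]]
ft_force: [-0.0, -0.8, -3.5]
opening: 0.0156
gripper_force: 60.0
```

Request:
servo_tool:
  moves: "-0.1 1.53 -0.12 0 0 0.004 1; -0.13 2.11 -0.17 0 0 0.006 1; -0.14 2.58 -0.21 0 0 0.006 1; -0.15 2.88 -0.24 0 0 0.008 1; -0.12 2.99 -0.24 0 0 0.007 1; -0.1 2.89 -0.23 0 0 0.008 1; -0.07 2.58 -0.21 0 0 0.006 1; -0.04 2.11 -0.17 0 0 0.006 1"

```text
time_s: 17.8
tool_pos: [0.2889, 0.0373, 0.1628]
eef_rot: [[0.999, 0.044, 0.0], [0.044, -0.999, -0.0], [0.0, 0.0, -1.0]]
ft_force: [0.5, -0.1, -3.3]
opening: 0.0151
gripper_force: 60.0
```

Request:
servo_tool:
  moves: "-0.03 1.54 -0.12 0 0 0.003 1; -0.01 0.93 -0.08 0 0 0.003 1; 0 0.4 -0.03 0 0 0.001 1; 0 0.06 -0.01 0 0 0 1; 0.07 0 0.01 0 0 0 1; 0.41 0 0 0 0 0 1; 0.95 0 0.02 0 0 0 1; 1.55 -0.01 0.04 0 0 0 1"

```text
time_s: 18.6
tool_pos: [0.3204, 0.0117, 0.1643]
eef_rot: [[0.999, 0.039, 0.0], [0.039, -0.999, 0.001], [0.0, -0.001, -1.0]]
ft_force: [-0.4, -0.9, -3.2]
opening: 0.0154
gripper_force: 60.0
```

Request:
servo_tool:
  moves: "2.09 0 0.04 0 0 0 1; 2.5 -0.01 0.05 0 0 0 1; 2.72 -0.01 0.06 0 0 0 1; 2.72 0 0.05 0 0 0 1; 2.5 -0.01 0.06 0 0 0 1; 2.09 0 0.04 0 0 0 1; 1.55 -0.01 0.03 0 0 0 1; 0.95 0 0.02 0 0 0 1"

```text
time_s: 19.4
tool_pos: [0.493, 0.0187, 0.1603]
eef_rot: [[0.999, 0.039, 0.0], [0.039, -0.999, 0.001], [0.0, -0.001, -1.0]]
ft_force: [0.3, -0.1, -3.6]
opening: 0.0155
gripper_force: 60.0
```

Request:
servo_tool:
  moves: "0.41 0 0.01 0 0 0 1; 0.07 0 0 0 0 0 1; 0 0 0 0 0 0 1; 0 0 0 0 0 0 1; 0 0 0 0 0 0 1; 0 0 0 0 0 0 1"

```text
time_s: 20.0
tool_pos: [0.4954, 0.0184, 0.161]
eef_rot: [[0.999, 0.038, 0.0], [0.038, -0.999, 0.0], [0.0, -0.0, -1.0]]
ft_force: [0.4, 0.6, -3.4]
opening: 0.0159
gripper_force: 60.0
```

```bash
python3 - <<'E'
from h import *
from cell import env
st();s=env.state();print("lifter origin rel stand",(Rdown(SY).T@(s["tool_pos"]-tcp(ST,SY,0,.1))).round(4),s["eef_rot"].round(4).tolist())
platecheck(ST,SY,"over",.1)
E
```

```text
20.0 [0.4954 0.0184 0.161 ] [-3.141e+00 -6.000e-02 -1.000e-03] q [-0.1   0.21  1.78  0.    1.15  1.43] F [ 0.4  0.6 -3.4] T [ 0.01  0.33 -0.05] op 0.0159 g 59.97412919998169
lifter origin rel stand [-0.0002  0.     -0.0003] [[0.9993, 0.0382, 0.0004], [0.0382, -0.9993, 0.0005], [0.0004, -0.0004, -1.0]]
top plane 811 [-0.0052 -0.0036  0.1088]
tile off 194 127
side plane 762 [0.0058 0.0021 0.1086]
tile off 265 161
```

View pics/over.png

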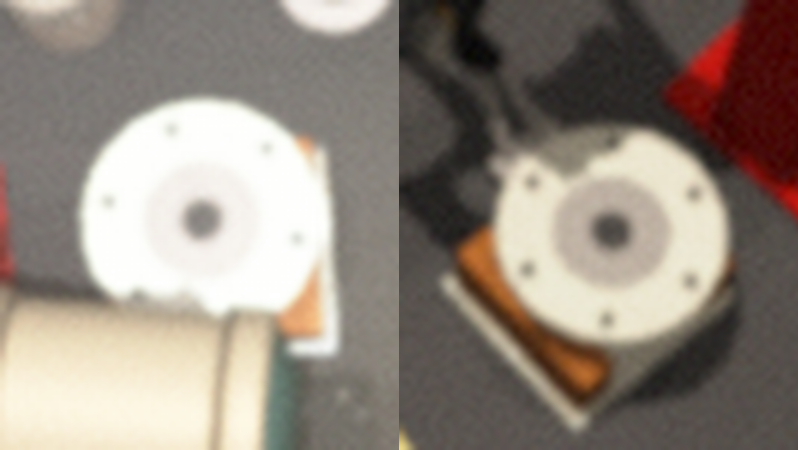

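```bash
python3 - <<'E'
from h import *
from scipy.optimize import least_squares
for n,o,c,e in(("top",(194,127),(202,221),[(81,220),(90,265),(115,297),(205,98),(255,109),(310,155),(332,215),(120,127),(92,163)]),("side",(265,161),(213,231),[(97,225),(112,280),(150,323),(210,343),(270,328),(312,285),(330,235),(318,180)])):
    f=np.load("over"+n+".npz");P=lambda a,b,z:ray(f,((a+.5)/6-.5+o[0],(b+.5)/6-.5+o[1]),z)
    p=np.array([P(a,b,.1085 if n=="top" else .106) for a,b in e]);r=least_squares(lambda c:np.hypot(p[:,0]-c[0],p[:,1]-c[1])-c[2],[.6,0,.065])
    for q in(P(*c,.1085),np.array([*r.x[:2],0])): print(n,(np.array(Rdown(SY)).T@(q-ST))[:2].round(4)*[1,-1],r.x[2])
E
```

```text
top [0.004  0.0009] 0.06766214346692857
top [ 0.0058 -0.0007] 0.06766214346692857
side [0.0058 0.0017] 0.06635211233837474
side [0.0045 0.0032] 0.06635211233837474
```

Request:
servo_tool:
  moves: "-0.1 0.02 0.2 0 0 0 1; -0.15 0.05 0.6 0 0 0 1; -0.15 0.05 0.9 0 0 0 1; -0.05 0 1 0 0 0 1; 0 0 0.7 0 0 0 1; 0 0 0.4 0 0 0 1; 0 0 0.15 0 0 0 1; 0 0 0 0 0 0 1"

```text
time_s: 20.9
tool_pos: [0.4913, 0.0171, 0.1211]
eef_rot: [[0.999, 0.038, -0.0], [0.038, -0.999, 0.001], [-0.0, -0.001, -1.0]]
ft_force: [-0.0, -0.0, -3.5]
opening: 0.0156
gripper_force: 60.0
```

Request:
servo_tool:
  moves: "0 0 0.07 0 0 0 1; 0 0 0.07 0 0 0 1; 0 0 0.07 0 0 0 1; 0 0 0.07 0 0 0 1; 0 0 0.1 0 0 0 1; 0 0 0.2 0 0 0 1; 0 0 0.3 0 0 0 1; 0 0 0 0 0 0 1"

```text
time_s: 21.7
tool_pos: [0.4912, 0.0171, 0.1122]
eef_rot: [[0.999, 0.038, -0.0], [0.038, -0.999, 0.001], [-0.0, -0.001, -1.0]]
ft_force: [-1.1, 0.1, -0.7]
opening: 0.0156
gripper_force: 60.0
```

```bash
python3 - <<'E'
from h import *
from cell import env
st();s=env.state();print("lifter origin rel stand",(Rdown(SY).T@(s["tool_pos"]-tcp(ST,SY,0,.05))).round(4))
E
```

```text
21.7 [0.4912 0.0171 0.1122] [-3.14 -0.06  0.  ] q [-0.11  0.25  1.86  0.    1.03  1.42] F [-1.1  0.1 -0.7] T [ 0.04  0.03 -0.02] op 0.0156 g 59.9748158454895
lifter origin rel stand [-0.0045  0.0011 -0.0015]
```

Request:
servo_tool:
  moves: "0 0 0.2 0 0 0 1; 0 0 0.2 0 0 0 1; 0 0 0 0 0 0 1; 0 0 0 0 0 0 1"

```text
time_s: 22.1
tool_pos: [0.4913, 0.0171, 0.1084]
eef_rot: [[0.999, 0.038, -0.0], [0.038, -0.999, 0.0], [-0.0, -0.0, -1.0]]
ft_force: [-0.3, 0.5, -2.0]
opening: 0.0156
gripper_force: 60.0
```

```bash
python3 - <<'E'
from h import *
st();platecheck(ST,SY,"set",.055)
for n in("top","side"):
    f=np.load("set"+n+".npz");W,ok=cloud(f);hs=cv2.cvtColor(f["img"],cv2.COLOR_RGB2HSV)
    m=ok&(hs[...,1]<70)&(abs(W[...,2]-.066)<.007)&(np.hypot(W[...,0]-ST[0],W[...,1]-ST[1])<.09)
    (c,r)=cv2.minEnclosingCircle((W[m][:,:2]*1000).astype(np.float32));print(n,c,r,(Rdown(SY).T@(np.array([*c,0])/1000-ST))[:2]*[1,-1])
E
```

```text
22.1 [0.4913 0.0171 0.1084] [-3.141 -0.06   0.   ] q [-0.11  0.26  1.87  0.    1.02  1.42] F [-0.3  0.5 -2. ] T [-0.02  0.09  0.04] op 0.0156 g 59.97475504875183
top plane 807 [0.0096 0.0008 0.0661]
tile off 196 129
side plane 733 [-0.0034 -0.0079  0.0655]
tile off 264 165
top (632.5426025390625, 20.59267807006836) 69.76746368408203 [ 0.00192565 -0.00308352]
side (619.0917358398438, 18.91265869140625) 77.84596252441406 [-0.01157979 -0.00424595]
```

```bash
python3 - <<'E'
from h import *
from cell import env
s=env.state();p=s["tool_pos"];R=Rdown(SY);A=off(p,SY,-.18,0,0);B=A+[0,0,.085];Q=Rdown(-4.45);C=GRET+[0,0,.1];E=GRET+[0,0,.03]
plan(mj(A,R,12,1,p,R)+mj(B,R,4,1,A,R)+mj(C,Q,13,1,B,R)+mj(E,Q,5,1,C,Q))
E
```

```text
-0.09 0 0 0 0 0 1; -0.55 0 0 0 0 0 1; -1.22 0 0 0 0 0 1; -1.92 0 0 0 0 0 1; -2.46 0 0 0 0 0 1; -2.76 0 0 0 0 0 1; -2.76 0 0 0 0 0 1; -2.46 0 0 0 0 0 1
-1.92 0 0 0 0 0 1; -1.22 0 0 0 0 0 1; -0.55 0 0 0 0 0 1; -0.09 0 -0.01 0 0 0 1; 0 0 -0.87 0 0 0 1; 0 0 -3.38 0 0 0 1; 0 0 -3.37 0 0 0 1; 0 0 -0.88 0 0 0 1
0.08 0.07 0.01 0 0 0 1; 0.46 0.47 0.06 0 0 0.003 1; 1.05 1.05 0.13 0 0 0.007 1; 1.69 1.68 0.2 0 0 0.01 1; 2.25 2.19 0.27 0 0 0.014 1; 2.66 2.52 0.31 0 0 0.016 1; 2.83 2.59 0.33 0 0 0.016 1; 2.73 2.42 0.31 0 0 0.016 1
2.39 2.05 0.27 -0.001 0 0.014 1; 1.83 1.53 0.21 0 0 0.01 1; 1.15 0.94 0.12 0 0 0.007 1; 0.51 0.41 0.06 0 0 0.003 1; 0.08 0.07 0.01 0 0 0 1; 0 0 0.4 0 0 0 1; 0 -0.01 1.82 0 0 0 1; 0 0 2.56 0 0 0 1
0 0 1.81 0 0 0 1; 0 0 0.41 0 0 0 1
```

Request:
servo_tool:
  moves: "-0.09 0 0 0 0 0 1; -0.55 0 0 0 0 0 1; -1.22 0 0 0 0 0 1; -1.92 0 0 0 0 0 1; -2.46 0 0 0 0 0 1; -2.76 0 0 0 0 0 1; -2.76 0 0 0 0 0 1; -2.46 0 0 0 0 0 1"

```text
time_s: 23.0
tool_pos: [0.3463, 0.0119, 0.1082]
eef_rot: [[0.999, 0.039, -0.001], [0.039, -0.999, 0.001], [-0.001, -0.001, -1.0]]
ft_force: [0.2, -0.0, -0.7]
opening: 0.0154
gripper_force: 60.0
```

Request:
servo_tool:
  moves: "-1.92 0 0 0 0 0 1; -1.22 0 0 0 0 0 1; -0.55 0 0 0 0 0 1; -0.09 0 -0.01 0 0 0 1; 0 0 -0.87 0 0 0 1; 0 0 -3.38 0 0 0 1; 0 0 -3.37 0 0 0 1; 0 0 -0.88 0 0 0 1"

```text
time_s: 23.8
tool_pos: [0.3149, 0.0096, 0.1971]
eef_rot: [[0.999, 0.039, 0.008], [0.039, -0.999, -0.001], [0.008, 0.001, -1.0]]
ft_force: [-0.1, 0.4, -1.2]
opening: 0.0157
gripper_force: 60.0
```

Request:
servo_tool:
  moves: "0.08 0.07 0.01 0 0 0 1; 0.46 0.47 0.06 0 0 0.003 1; 1.05 1.05 0.13 0 0 0.007 1; 1.69 1.68 0.2 0 0 0.01 1; 2.25 2.19 0.27 0 0 0.014 1; 2.66 2.52 0.31 0 0 0.016 1; 2.83 2.59 0.33 0 0 0.016 1; 2.73 2.42 0.31 0 0 0.016 1"

```text
time_s: 24.6
tool_pos: [0.4505, -0.1214, 0.1752]
eef_rot: [[0.999, -0.045, -0.002], [-0.045, -0.999, 0.001], [-0.002, -0.001, -1.0]]
ft_force: [0.4, 0.8, -1.1]
opening: 0.0154
gripper_force: 60.0
```

Request:
servo_tool:
  moves: "2.39 2.05 0.27 0 0 0.014 1; 1.83 1.53 0.21 0 0 0.01 1; 1.15 0.94 0.12 0 0 0.007 1; 0.51 0.41 0.06 0 0 0.003 1; 0.08 0.07 0.01 0 0 0 1; 0 0 0.4 0 0 0 1; 0 -0.01 1.82 0 0 0 1; 0 0 2.56 0 0 0 1"

```text
time_s: 25.4
tool_pos: [0.5065, -0.1719, 0.1237]
eef_rot: [[0.997, -0.077, 0.003], [-0.077, -0.997, -0.001], [0.003, 0.001, -1.0]]
ft_force: [0.1, -0.0, -2.0]
opening: 0.0152
gripper_force: 60.0
```

Request:
servo_tool:
  moves: "0 0 1.81 0 0 0 1; 0 0 0.41 0 0 0 1; 0 0 0 0 0 0 1; 0 0 0 0 0 0 1; 0 0 0 0 0 0 1; 0 0 0 0 0 0 1"

```text
time_s: 26.0
tool_pos: [0.5068, -0.1725, 0.1016]
eef_rot: [[0.997, -0.077, 0.002], [-0.077, -0.997, -0.0], [0.002, 0.0, -1.0]]
ft_force: [-0.3, 0.3, -1.4]
opening: 0.0157
gripper_force: 60.0
```

```bash
python3 - <<'E'
from h import *
st();platecheck(ST,SY,"set2",.055)
plan([(GRET+[0,0,.004],Rdown(-4.45),4,1)])
E
```

```text
26.0 [ 0.5068 -0.1725  0.1016] [ 3.139e+00 -1.220e-01  3.000e-03] q [-0.46  0.32  1.79  0.    1.03  1.19] F [-0.3  0.3 -1.4] T [ 0.06  0.14 -0.02] op 0.0157 g 59.97495710849762
top plane 811 [ 0.0036 -0.0012  0.066 ]
tile off 196 129
side plane 731 [ 0.0015 -0.0005  0.0656]
tile off 264 165
-0.01 0 0.66 0 0 0 1; 0 0 0.67 0 -0.001 0 1; -0.01 0 0.66 0 0 0 1; 0 0 0.66 0 0 0 1
```

View pics/set2.png

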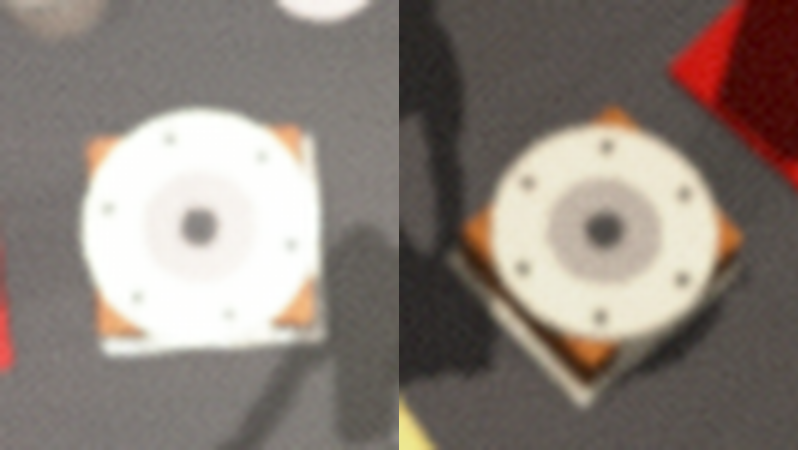

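The plate lies level and centred, with all four block corners showing evenly around it. Next I'll lay the lifter down.

Request:
servo_tool:
  moves: "-0.02 0 0.7 0 -0.001 0 1; -0.02 0 0.7 0 -0.001 0 1; 0 0 0.7 0 0 0 1; 0 0 0.5 0 0 0 1; 0 0 0.2 0 0 0 1; 0 0 0.1 0 0 0 1; 0 0 0.1 0 0 0 1; 0 0 0 0 0 0 1"

```text
time_s: 26.9
tool_pos: [0.506, -0.1723, 0.0708]
eef_rot: [[0.997, -0.078, -0.001], [-0.078, -0.997, 0.0], [-0.001, -0.0, -1.0]]
ft_force: [-0.4, -0.0, -1.4]
opening: 0.0151
gripper_force: 60.0
```

Request:
servo_tool:
  moves: "0 0 0 0 0 0 1; 0 0 0 0 0 0 1; 0 0 0 0 0 0 1"

```text
time_s: 27.2
tool_pos: [0.506, -0.1723, 0.0708]
eef_rot: [[0.997, -0.078, -0.001], [-0.078, -0.997, 0.0], [-0.001, -0.0, -1.0]]
ft_force: [0.7, -0.3, -1.8]
opening: 0.0155
gripper_force: 60.0
```

```bash
python3 - <<'E'
from h import *
st()
E
```

```text
27.2 [ 0.506  -0.1723  0.0708] [-3.139e+00  1.220e-01  2.000e-03] q [-0.46  0.36  1.82 -0.    0.96  1.19] F [ 0.7 -0.3 -1.8] T [ 0.03 -0.01 -0.  ] op 0.0155 g 59.97679352760315
```

Request:
servo_tool:
  moves: "0 0 0.04 0 0 0 1; 0 0 0 0 0 0 -1; 0 0 0 0 0 0 -1; 0 0 0 0 0 0 -1; 0 0 0 0 0 0 -1; 0 0 0 0 0 0 -1; 0 0 -1 0 0 0 -1; 0 0 -3 0 0 0 -1"

```text
time_s: 28.0
tool_pos: [0.5039, -0.1714, 0.1087]
eef_rot: [[0.997, -0.078, -0.008], [-0.078, -0.997, 0.003], [-0.008, -0.003, -1.0]]
ft_force: [0.1, -0.7, 0.1]
opening: 0.0682
gripper_force: 0.0
```

Request:
servo_tool:
  moves: "0 0 -4 0 0 0 -1; 0 0 -4 0 0 0 -1; 0 0 -2 0 0 0 -1; 0 0 0 0 0 0 -1; 0 0 0 0 0 0 -1; 0 0 0 0 0 0 -1"

```text
time_s: 28.6
tool_pos: [0.505, -0.1718, 0.2087]
eef_rot: [[0.997, -0.078, -0.005], [-0.078, -0.997, 0.002], [-0.005, -0.002, -1.0]]
ft_force: [-0.6, -0.5, -0.3]
opening: 0.0939
gripper_force: 0.0
```

```bash
cat >> h.py <<'E'
Rg=Rb@Ro.from_rotvec([0,0,-.42]).as_matrix()
E
python3 - <<'E'
from h import *
from cell import env
st();s=env.state()
for n in("top","side"):
    f=env.grab_frame(n);W,ok=cloud(f);hsv=cv2.cvtColor(f["img"],cv2.COLOR_RGB2HSV)
    f0=np.load(n+"0.npz");d=np.abs(f["img"].astype(int)-f0["img"]).max(-1)
    m=(d>60)
    q=cloud(f0)[0];b=(q[...,0]>.4)&(q[...,0]<.73)&(q[...,1]>-.24)&(q[...,1]<-.1)&ok&m
    print(n,"changed px near rest",b.sum())
    m=ok&(abs(W[...,0]-.525)<.05)&(abs(W[...,1]+.4)<.05)&((hsv[...,0]<8)|(hsv[...,0]>172))&(hsv[...,1]>120)&(W[...,2]>.085)
    print("head px",m.sum(),W[m].mean(0) if m.any() else "")
    np.savez(n+"2.npz",**f)
P1=TOP+ax*.175;P2=TOP+ax*.06
plan(mj(P1,Rg,17,-1,s["tool_pos"],s["eef_rot"])+mj(P2,Rg,7,-1,P1,Rg))
t=np.load("top2.npz")["img"][:,:,::-1];u=np.load("side2.npz")["img"][:,:,::-1]
cv2.imwrite("pics/rest.png",np.hstack([cv2.resize(t[130:242,240:340],(400,448)),cv2.resize(u[180:280,195:295],(400,448))]))
E
```

```text
28.6 [ 0.505  -0.1718  0.2087] [-3.137  0.122  0.008] q [-0.46  0.23  1.62 -0.    1.29  1.19] F [-0.6 -0.5 -0.3] T [0.04 0.08 0.02] op 0.0939 g 0.0
top changed px near rest 750
head px 86 [ 0.52493965 -0.40122487  0.10880711]
side changed px near rest 689
head px 41 [ 0.52278052 -0.39236975  0.10416598]
-0.02 0.01 -0.02 -0.001 -0.001 -0.004 -1; -0.01 0.14 -0.05 -0.008 -0.007 -0.027 -1; -0.05 0.34 -0.1 -0.018 -0.018 -0.064 -1; -0.13 0.55 -0.17 -0.03 -0.029 -0.109 -1; -0.27 0.77 -0.21 -0.043 -0.042 -0.153 -1; -0.49 0.92 -0.2 -0.054 -0.053 -0.194 -1; -0.78 0.95 -0.14 -0.063 -0.062 -0.226 -1; -1.07 0.83 -0.04 -0.069 -0.067 -0.246 -1
-1.27 0.55 0.09 -0.071 -0.069 -0.253 -1; -1.32 0.2 0.2 -0.069 -0.068 -0.246 -1; -1.2 -0.13 0.27 -0.063 -0.061 -0.226 -1; -0.97 -0.36 0.28 -0.054 -0.053 -0.194 -1; -0.68 -0.43 0.24 -0.043 -0.042 -0.153 -1; -0.42 -0.38 0.17 -0.03 -0.03 -0.109 -1; -0.22 -0.26 0.1 -0.018 -0.017 -0.064 -1; -0.08 -0.11 0.05 -0.008 -0.008 -0.027 -1
-0.02 -0.02 0 -0.001 -0.001 -0.004 -1; 0 0 0.27 0 0 0 -1; 0 0 1.4 0 0 0 -1; 0 0 2.56 0 0 0 -1; 0 0 3.04 0 0 0 -1; 0.01 0 2.57 0 0 0 -1; 0 0 1.4 0 0 0 -1; 0 0 0.26 0 0 0 -1
```

View pics/rest.png

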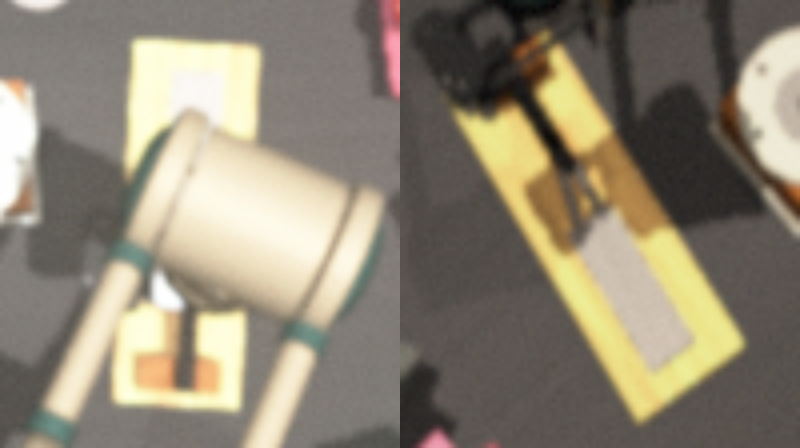

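Lifter lies on its rest as before, and the head stands about 6 mm lower (pushed in). Now the approach to the stop, with evenly spaced turns.

```bash
python3 - <<'E'
from h import *
P1=TOP+ax*.175;P2=TOP+ax*.07
plan([(P1,Rg,18,-1),(P1,Rg,1,-1),(P2,Rg,4,-1),(P2,Rg,1,-1)])
E
```

```text
-0.08 0.66 -0.22 -0.036 -0.035 -0.128 -1; -0.17 0.65 -0.19 -0.036 -0.035 -0.127 -1; -0.26 0.64 -0.16 -0.035 -0.035 -0.128 -1; -0.34 0.59 -0.12 -0.036 -0.034 -0.128 -1; -0.42 0.56 -0.1 -0.036 -0.035 -0.128 -1; -0.49 0.49 -0.05 -0.036 -0.035 -0.127 -1; -0.55 0.44 -0.03 -0.035 -0.035 -0.128 -1; -0.6 0.35 0.01 -0.036 -0.035 -0.128 -1
-0.65 0.28 0.05 -0.036 -0.035 -0.128 -1; -0.67 0.19 0.07 -0.036 -0.035 -0.127 -1; -0.68 0.11 0.11 -0.035 -0.035 -0.128 -1; -0.69 0.01 0.13 -0.036 -0.034 -0.128 -1; -0.68 -0.08 0.15 -0.036 -0.035 -0.127 -1; -0.65 -0.18 0.17 -0.036 -0.035 -0.128 -1; -0.63 -0.26 0.19 -0.035 -0.035 -0.128 -1; -0.58 -0.34 0.2 -0.036 -0.035 -0.128 -1
-0.52 -0.43 0.2 -0.036 -0.035 -0.127 -1; -0.45 -0.49 0.2 -0.036 -0.035 -0.128 -1; 0 0 0 0 0 0 -1; 0 0 2.62 0 0 0 -1; 0 0 2.63 0 0 0 -1; 0 0 2.62 0 0 0 -1; 0 0 2.63 0 0 0 -1; 0 0 0 0 0 0 -1
```

Request:
servo_tool:
  moves: "-0.08 0.66 -0.22 -0.036 -0.035 -0.128 -1; -0.17 0.65 -0.19 -0.036 -0.035 -0.127 -1; -0.26 0.64 -0.16 -0.035 -0.035 -0.128 -1; -0.34 0.59 -0.12 -0.036 -0.034 -0.128 -1; -0.42 0.56 -0.1 -0.036 -0.035 -0.128 -1; -0.49 0.49 -0.05 -0.036 -0.035 -0.127 -1; -0.55 0.44 -0.03 -0.035 -0.035 -0.128 -1; -0.6 0.35 0.01 -0.036 -0.035 -0.128 -1"

```text
time_s: 29.5
tool_pos: [0.4955, -0.2246, 0.2263]
eef_rot: [[0.547, 0.828, -0.126], [0.755, -0.552, -0.353], [-0.361, 0.098, -0.927]]
ft_force: [0.0, 0.8, -0.5]
opening: 0.0939
gripper_force: 0.0
```

Request:
servo_tool:
  moves: "-0.65 0.28 0.05 -0.036 -0.035 -0.128 -1; -0.67 0.19 0.07 -0.036 -0.035 -0.127 -1; -0.68 0.11 0.11 -0.035 -0.035 -0.128 -1; -0.69 0.01 0.13 -0.036 -0.034 -0.128 -1; -0.68 -0.08 0.15 -0.036 -0.035 -0.127 -1; -0.65 -0.18 0.17 -0.036 -0.035 -0.128 -1; -0.63 -0.26 0.19 -0.035 -0.035 -0.128 -1; -0.58 -0.34 0.2 -0.036 -0.035 -0.128 -1"

```text
time_s: 30.3
tool_pos: [0.4849, -0.2766, 0.2435]
eef_rot: [[-0.432, 0.892, 0.131], [0.684, 0.419, -0.598], [-0.588, -0.169, -0.791]]
ft_force: [0.9, -0.7, -0.5]
opening: 0.0941
gripper_force: 0.0
```

Request:
servo_tool:
  moves: "-0.52 -0.43 0.2 -0.036 -0.035 -0.127 -1; -0.45 -0.49 0.2 -0.036 -0.035 -0.128 -1; 0 0 0 0 0 0 -1; 0 0 0 0 0 0 -1; 0 0 0 0 0 0 -1; 0 0 0 0 0 0 -1"

```text
time_s: 30.9
tool_pos: [0.4833, -0.2898, 0.2492]
eef_rot: [[-0.624, 0.748, 0.227], [0.513, 0.611, -0.603], [-0.59, -0.26, -0.765]]
ft_force: [-0.4, -0.2, -0.4]
opening: 0.0937
gripper_force: 0.0
```

```bash
python3 - <<'E'
from h import *
bt();plan([(TOP+ax*.07,Rg,5,-1),(TOP+ax*.035,Rg,3,-1)])
E
```

```text
30.9 [ 0.4833 -0.2898  0.2492] [ 0.999  2.375 -0.684] q [-0.34  0.07  1.94 -0.77  0.79 -0.65] F [-0.4 -0.2 -0.4] T [ 0.27 -0.01 -0.01] op 0.0937 g 0.0
rel top [ 0.0016 -0.0013  0.1758] F tool [ 0.3 -0.4  0.3]
0.05 -0.01 2.11 0 0.001 0 -1; 0.04 -0.02 2.12 0 0 -0.001 -1; 0.04 -0.01 2.12 0.001 0.001 0 -1; 0.05 -0.01 2.11 0 0 -0.001 -1; 0.04 -0.02 2.12 0 0.001 0 -1; 0 0 1.17 0 0 0 -1; 0 0 1.16 0 0 0 -1; 0 0 1.17 0 0 0 -1
```

Request:
servo_tool:
  moves: "0.05 -0.01 2.1 0 0 0 -1; 0.04 -0.02 2.1 0 0 0 -1; 0.04 -0.01 2.1 0 0 0 -1; 0.05 -0.01 2.1 0 0 0 -1; 0.04 -0.02 2.1 0 0 0 -1; 0 0 1.2 0 0 0 -1; 0 0 1.2 0 0 0 -1; 0 0 1.2 0 0 0 -1"

```text
time_s: 31.7
tool_pos: [0.5133, -0.3747, 0.1402]
eef_rot: [[-0.624, 0.748, 0.228], [0.512, 0.611, -0.604], [-0.59, -0.26, -0.764]]
ft_force: [0.7, -0.1, -0.8]
opening: 0.0943
gripper_force: 0.0
```

Request:
servo_tool:
  moves: "0 0 0.5 0 0 0 -1; 0 0 0 0 0 0 -1; 0 0 0 0 0 0 -1; 0 0 0 0 0 0 -1"

```text
time_s: 32.1
tool_pos: [0.5141, -0.3772, 0.1374]
eef_rot: [[-0.624, 0.748, 0.228], [0.512, 0.611, -0.604], [-0.591, -0.26, -0.764]]
ft_force: [0.6, 0.2, 0.7]
opening: 0.0941
gripper_force: 0.0
```

```bash
python3 - <<'E'
from h import *
bt();plan([(TOP+ax*.004,Rg,4,-1)])
E
```

```text
32.1 [ 0.5141 -0.3772  0.1374] [ 0.997  2.374 -0.684] q [-0.5   0.29  2.01 -1.04  0.51 -0.43] F [0.6 0.2 0.7] T [ 0.32 -0.02  0.05] op 0.0941 g 0.0
rel top [0.0007 0.0003 0.0306] F tool [-0.5  0.6 -0.5]
0.02 0.01 0.66 0 0.001 0 -1; 0.01 0.01 0.67 0.001 0.001 -0.001 -1; 0.02 0.02 0.66 0 0.001 0 -1; 0.01 0.01 0.67 0.001 0.002 -0.001 -1
```

Request:
servo_tool:
  moves: "0.02 0.01 0.7 0 0 0 -1; 0.02 0.01 0.7 0 0 0 -1; 0.02 0.02 0.7 0 0 0 -1; 0.01 0.01 0.6 0 0 0 -1; 0 0 0 0 0 0 -1; 0 0 0 0 0 0 -1; 0 0 0 0 0 0 -1"
  force: 40

```text
time_s: 32.8
tool_pos: [0.5199, -0.393, 0.1155]
eef_rot: [[-0.624, 0.748, 0.227], [0.512, 0.611, -0.604], [-0.59, -0.26, -0.764]]
ft_force: [-0.5, 0.7, 0.9]
opening: 0.0939
gripper_force: 0.0
```

```bash
python3 - <<'E'
from h import *
bt()
E
```

```text
32.8 [ 0.5199 -0.393   0.1155] [ 0.998  2.375 -0.684] q [-0.52  0.33  2.01 -1.12  0.47 -0.36] F [-0.5  0.7  0.9] T [ 0.25 -0.04 -0.06] op 0.0939 g 0.0
rel top [-0.0005  0.0003  0.003 ] F tool [ 0.1 -0.2 -1.2]
```

Request:
servo_tool:
  moves: "0 0 0 0 0 0 1; 0 0 0 0 0 0 1; 0 0 0 0 0 0 1; 0 0 0 0 0 0 1; 0 0 0 0 0 0 1; 0 0 0 0 0 0 1; 0 0 0 0 0 0 1; 0 0 0 0 0 0 1"

```text
time_s: 33.6
tool_pos: [0.5201, -0.3928, 0.1154]
eef_rot: [[-0.624, 0.748, 0.228], [0.512, 0.611, -0.603], [-0.59, -0.26, -0.764]]
ft_force: [-0.1, 1.4, 0.3]
opening: 0.0388
gripper_force: 40.0
```

```bash
python3 - <<'E'
from h import *
bt()
E
```

```text
33.6 [ 0.5201 -0.3928  0.1154] [ 0.998  2.375 -0.683] q [-0.52  0.33  2.01 -1.12  0.47 -0.36] F [-0.1  1.4  0.3] T [ 0.34 -0.02  0.04] op 0.0388 g 40.00042140483856
rel top [-0.0006  0.0001  0.003 ] F tool [ 0.8  0.4 -1.1]
```

Request:
servo_tool:
  moves: "0 0 -0.087 0 0 0.1 1; 0 0 -0.087 0 0 0.1 1; 0 0 -0.087 0 0 0.1 1; 0 0 -0.087 0 0 0.1 1; 0 0 -0.087 0 0 0.1 1; 0 0 0 0 0 0 1; 0 0 0 0 0 0 1"

```text
time_s: 34.3
tool_pos: [0.5193, -0.3902, 0.1186]
eef_rot: [[-0.191, 0.955, 0.228], [0.742, 0.293, -0.603], [-0.642, 0.054, -0.765]]
ft_force: [2.5, -0.3, -2.8]
opening: 0.039
gripper_force: 40.0
```

```bash
python3 - <<'E'
from h import *
bt()
E
```

```text
34.3 [ 0.5193 -0.3902  0.1186] [ 1.509  2.    -0.489] q [-0.52  0.33  2.01 -1.11  0.48  0.13] F [ 2.5 -0.3 -2.8] T [ 0.48 -0.17  0.17] op 0.039 g 39.999244809150696
rel top [-0.0007 -0.0001  0.0072] F tool [1.  2.2 2.9]
```

Request:
servo_tool:
  moves: "0 0 -0.087 0 0 0.1 1; 0 0 -0.087 0 0 0.1 1; 0 0 -0.087 0 0 0.1 1; 0 0 0 0 0 0.04 1; 0 0 0 0 0 0 1; 0 0 0 0 0 0 1; 0 0 0 0 0 0 1"

```text
time_s: 35.0
tool_pos: [0.5188, -0.3886, 0.1207]
eef_rot: [[0.139, 0.964, 0.228], [0.797, 0.028, -0.603], [-0.587, 0.266, -0.764]]
ft_force: [3.7, -0.0, -3.6]
opening: 0.039
gripper_force: 40.0
```

```bash
python3 - <<'E'
from h import *
bt();from cell import env
s=env.state();print("turned",Ro.from_matrix(Rg.T@s["eef_rot"]).as_rotvec().round(3),"T tool",(s["eef_rot"].T@s["wrist_torque"]).round(2))
E
```

```text
35.0 [ 0.5188 -0.3886  0.1207] [ 1.802  1.692 -0.345] q [-0.52  0.32  2.01 -1.1   0.48  0.47] F [ 3.7 -0.  -3.6] T [ 0.52 -0.26  0.42] op 0.039 g 39.99909460544586
rel top [-0.0006 -0.0002  0.0099] F tool [1.3 3.4 3.6]
turned [-0.004 -0.003  0.84 ] T tool [-0.38  0.6  -0.04]
```

Request:
servo_tool:
  moves: "0 0 -0.02 0 0 0.03 1; 0 0 0 0 0 0.02 1; 0 0 0 0 0 0 1; 0 0 0 0 0 0 -1; 0 0 0 0 0 0 -1; 0 0 0 0 0 0 -1; 0 0 0 0 0 0 -1; 0 0 0 0 0 0 -1"

```text
time_s: 35.8
tool_pos: [0.5179, -0.3888, 0.1211]
eef_rot: [[0.189, 0.956, 0.226], [0.797, -0.014, -0.604], [-0.574, 0.294, -0.764]]
ft_force: [0.4, 0.1, -0.1]
opening: 0.0755
gripper_force: 0.0
```

Request:
servo_tool:
  moves: "0 0 -1.5 0 0 0 -1; 0 0 -3 0 0 0 -1; 0 0 -4.5 0 0 0 -1; 0 0 -4.5 0 0 0 -1; 0 0 -4.5 0 0 0 -1; 0 0 -2 0 0 0 -1; 0 0 0 0 0 0 -1; 0 0 0 0 0 0 -1"

```text
time_s: 36.6
tool_pos: [0.4727, -0.2678, 0.2735]
eef_rot: [[0.188, 0.956, 0.227], [0.797, -0.013, -0.603], [-0.574, 0.295, -0.764]]
ft_force: [-0.0, 0.0, -0.3]
opening: 0.0938
gripper_force: 0.0
```

```bash
python3 - <<'E'
from h import *
from cell import env
bt()
T={}
for n in("top","side"):
    f=env.grab_frame(n);f0=np.load(n+"0.npz");f2=np.load(n+"2.npz")
    for k,g in(("start",f0),("in",f2),("now",f)):
        W,ok=cloud(g);hsv=cv2.cvtColor(g["img"],cv2.COLOR_RGB2HSV)
        m=ok&(abs(W[...,0]-.525)<.05)&(abs(W[...,1]+.4)<.05)&((hsv[...,0]<8)|(hsv[...,0]>172))&(hsv[...,1]>120)&(W[...,2]>.085)
        v,u=np.nonzero(m);print(n,k,m.sum(),W[m].mean(0).round(4),"med height",np.median((W[m]-TOP)@ax).round(4),"px",u.mean().round(2),v.mean().round(2))
    T[n]=f["img"][:,:,::-1]
cv2.imwrite("pics/end.png",np.hstack([cv2.resize(T["top"],(400,300)),cv2.resize(T["side"],(400,300))]))
E
```

```text
36.6 [ 0.4727 -0.2678  0.2735] [ 1.842  1.643 -0.325] q [-0.3   0.03  1.92 -0.74  0.86  0.22] F [-0.   0.  -0.3] T [ 0.28  0.   -0.04] op 0.0938 g 0.0
rel top [-0.0013  0.001   0.21  ] F tool [ 0.2 -0.   0.2]
top start 93 [ 0.5235 -0.3985  0.1136] med height -0.0017 px 358.06 193.47
top in 86 [ 0.5249 -0.4012  0.1088] med height -0.0081 px 358.53 193.14
top now 93 [ 0.5236 -0.3987  0.1138] med height -0.0013 px 358.14 193.43
side start 61 [ 0.5213 -0.3911  0.1105] med height 0.0007 px 179.56 247.36
side in 41 [ 0.5228 -0.3924  0.1042] med height -0.0057 px 179.78 248.46
side now 62 [ 0.5215 -0.3915  0.1111] med height 0.0002 px 179.48 247.42
```

The head is back at its starting height (out), and the arm is clear. Handing in.

```bash
python3 -c "
from cell import env
print(env.finish_job())"
```

```text
the job is handed in; nothing more can be done
None
```

The job is handed in, with no verdict shown; I pushed the stop in first, set the plate level and centred to about 2 mm on the stand, laid the lifter back on its rest, then turned the stop out to its starting height (36.7 s of 72 s used).

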